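# Fit and lock the slicing insert in a mandoline slicer

### The job

Make the mandoline slicer ready for plain slices: swing its red catch right open, take the slicing insert with the orange grip from the chopping board, feed it blade end first into the slicer's two side grooves from their open upper end, slide it down fully home, then swing the catch shut behind it and let go. Leave the green-gripped insert, the lemons and the pepper mill where they are.

Things in the scene. Friction and masses are not known exactly. Their poses are not given: they have to be found in the camera images.
- slicer_bed: Bed of the grey mandoline slicer, 236 x 128 mm, fixed on its stand, sloping 30 degrees, low end roughly toward the robot. Origin: where the origin of the insert lies when fully home, on the plane of the groove floors, 97 mm over the worktop. +x up the slope to the open end, +y left across the bed, +z square out of the bed (up, leaning 30 degrees toward the low end). Fitted insert: same axes.
- groove_mouth (a point): Open end of the two side grooves, mid-bed: x = +48, y = 0, z = 0 mm of slicer_bed, same axes (next lengths in that frame). Groove side walls at y = -50 and +50, splaying out 6 mm from x = 36 to 48. Lips over the grooves: z = 8 to 12, inward to y = 42, to x = 40, then turned up to z = 17 at x = 53. Groove floors (z = 0) run on past them to x = 86 as an open landing, y = 36 to 62.
- groove_stop (a point): Stop at the lower end of the grooves: edge of the steel run-out plate (its top level with a fitted insert), x = -50, y = 0, z = 0 mm of slicer_bed, same axes. The insert's leading edge rests against it when fully home. Friction in the grooves holds an insert on the slope: it must be pushed down.
- slicing_insert: Insert to fit: loose white plate 100 x 96 x 5 mm (x, y, z), about 90 g, straight steel blade at x = -24 mm, orange grip. Origin: centre of its underside, z up. The grip is a rib 12 mm thick (x), 50 mm wide (y), from z = 5 to 31 mm, middle at x = +20 mm. The edge at x = -50 mm (blade end) enters first. Starts flat on the board, on either place, yaw within 0.5 rad of the robot's x.
- catch (a joint): Angle of the red swing catch across the open end; its axis is slicer_bed z. 0 = shut, at its stop: the arm points to bed +y across the right groove's end, 3 mm behind an insert that is home. Grows as the arm swings up the slope: 1.57 = arm points along bed +x; other stop at 2.1. Above 1.45 the way is clear. Friction (0.03 N m) keeps it where it is left; it starts at 0 to 0.5.
- catch_knob (a point): On the axis of the catch's round upright red knob (14 mm diameter, standing along slicer_bed z from z = 6 to 38 mm of the bed's frame), at z = 26 mm there, 38 mm from the pivot.
- insert_grip (a point): Middle of the orange grip: x = +20, y = 0, z = 20 mm in the frame of slicing_insert, with the same axes.
- insert_nose (a point): Middle of the slicing insert's leading (blade end) edge, at its underside: x = -50, y = 0, z = 0 mm in its frame, with the same axes.
- catch_pivot (a point): Pivot of the catch, fixed on the bed at x = +60, y = -64, z = 0 mm of slicer_bed, same axes as the bed. The arm is 14 mm wide, 46 mm long, from z = 0.5 to 6.5 mm.
- board: Wooden chopping board 230 x 340 x 20 mm lying flat on the worktop, does not move; origin at the centre of its underside, long side along y. Both inserts lie on its top.
- julienne_insert: The other insert, same plate and rib (same frame) but with a green grip and a row of small upright teeth; to be left alone.
- lemon_a: Lemon, 76 x 54 x 56 mm, origin at its underside; bystander.
- lemon_b: Smaller lemon, 66 x 50 x 51 mm, origin at its underside; bystander.
- pepper_mill: Wooden pepper mill, 58 mm diameter, 165 mm tall, origin at the centre of its foot; bystander.

How it is judged:
By the outcome, as a careful person would: the job done as asked, in the order asked, and still so for the second after the job is handed in, with the robot touching nothing.
It also fails if it takes over 64 s, if anything falls off the work surface, if the arm or the gripper's body presses on something with over 40 N, if the wrist force passes 120 N, or if a joint passes its speed limit or range.

### The arm

A 6-joint arm with a two-finger parallel gripper is mounted at the origin on a cart in front of the work surface, level with it; the furniture and walls round the work are solid. World frame = base frame: x ahead of the robot, y to its left, z up, the work surface at z = 0. Lengths are in m, angles in rad, forces in N, time in s.
With the tool pointing down it reaches from about 0.3 to 0.85 m from the base axis. Payload 5.4 kg.
Tool frame: the origin (TCP) lies on the centre line of the jaws, within the pads' length; the fingertips stand 19 mm ahead of it and the grasp point (between the pads) is the TCP (arm.tips_ahead is the distance from the TCP to the fingertips, in m); z points along the fingers, y is the line along which they close (so a half turn about z gives the same grasp; the last joint's range is limited). The gripper opens to 85 mm and grips with 20 to 120 N. Pads are 22 mm wide; open, the fingers measure 114 mm over their backs; the gripper's body (76 mm by 85 mm) begins 54 mm behind the grasp point. The pads swing forward as they close: fully open they stand 13 mm farther back than shut.
Start: joints at [-1.505, 0.158, 1.597, -0, 1.386, -0.21], TCP at [0.157, -0.553, 0.25] pointing down, gripper open.
Joint ranges: [-2.91, 2.91], [-0.94, 2.29], [0.18, 2.7], [-1.29, 4.43], [0.17, 2.64], [-3, 3]. Speed limits (rad/s): [2.57, 2.57, 3.14, 3.14, 3.14, 3.14].

### API

Orientations are given as [roll, pitch, yaw] about the fixed x, y, z axes, in that order (R = Rz(yaw) Ry(pitch) Rx(roll)).
In Python, from plant import arm gives the robot as it stands. The module is installed in compiled form; this text tells all that it offers.
- The arm moves only by the tool arm_command, never from a script. Its argument "moves" is a list of rows, each an object of numbers: "wx", "wy", "wz": the turn, a rotation vector about the world's x, y, z in units of 45 degrees (1.0 is 45 degrees); "tx", "ty", "tz": the shift along the world's x, y, z in units of 40 cm (1.0 is 40 cm); "claw": the closure in counts, from 0 (fully open) to 255 (shut). A call has 1 to 8 rows; each row shifts and turns the commanded pose from where the row before left it; what a row does not reach is not made up. A row lasts 1/12 s, in which the tool goes at most 41.7 mm and 7.16 degrees, less where a joint would pass 70% of its speed; a pose out of reach is approached as far as the arm can. A call with a number of a shift or a turn outside -1 to 1 is refused whole. A call with a gripper value outside its range is refused whole. The fingers move at their own pace and stop on an object; "newtons" is the grip in N (left out, the last holds). Time passes only in rows, so rows that do not move let the fingers close. It gives the time, the measured TCP pose, the force, the opening and the grip force at its end, in the units of the state.
- arm.get_obs(): the state, without advancing time (a new reading comes with each control period).
- arm.camera(name): name is "scene" or "top" or "wrist"; returns (picture, depth): 480x640x3 uint8, blue, green, red; 480x640 float32, m along the optical axis (not along the pixel's ray), 0 where there is no reading.
- arm.calibration(name): a dict with "mtx" (3x3 intrinsics, pixels), "rvec" (rotation vector, rad) and "tvec" (3), from world to camera coordinates, as OpenCV has them. Camera axes: x right, y down, z forward; pixel columns grow to the right and rows downward; lengths in m; the calibration is good to about 2 mm. A picture is of the moment at which its call begins: read the wrist's pose just before it. calibration takes no time and is no camera call; for the wrist camera it gives the pose at the moment of the call.
- arm.hand_in(): hands the job in; it is judged then, once.
Trained networks look in the newest picture that a camera, given by its name, has taken for a name from the list of things; names that differ only in an ending like _2 or _b are one class to them, and where a whole thing is asked for, a point or a joint stands for the part that bears it (a point fixed in the world has none). Each returns a list of dicts, best first, with "conf" (0 to 1); they miss things now and then, are a little off and sometimes report something else, mostly with a low value. They report only what shows in the picture. A call takes as long as a camera call.
- arm.outline_of(camera, thing): "mask" (480x640 bool, what is visible of it) and "rect" ([left, top, right, bottom] in pixels, round what is visible of it).
The state is a dict: "time_s": time; "joint_positions": joint angles; "joint_velocities": joint speeds; "joint_efforts": joint torques, N m; "tcp_pos": TCP position; "orientation": TCP orientation; "wrist_force": force on the tool from outside, world axes, zero at the start; "wrist_torque": the same for the moment, N m; "finger_gap": opening from 0.0 (shut) to 1.0 (fully open); "gripper_force": force on a finger pad.
Only numpy, scipy, OpenCV 4.12 (cv2) and the standard library are available. Lean on these libraries where they do the work, as an engineer would, in place of code of your own. Each camera call takes 0.05 s, during which the arm holds its last target. There are 200 camera calls.

## Working session

There is one attempt and no reset: what is moved stays moved. The work goes in short steps, Python scripts to look and compute and a tool call to move; the robot and the scene stay as the last step left them, time stands still between calls to the robot, and variables do not carry over. Pictures are saved under pics/ and viewed, at most 10 in all, crops included, and the job is handed in when it is done.

Besides the shell and the picture viewer there is one more tool, called after "Call:" as name([rows], argument=value, ...), one row to a line, values as JSON. arm_command: Moves the arm, as the interface text tells. Its arguments: {"type":"object","properties":{"moves":{"type":"array","items":{"type":"object","properties":{"wx":{"type":"number"},"wy":{"type":"number"},"wz":{"type":"number"},"tx":{"type":"number"},"ty":{"type":"number"},"tz":{"type":"number"},"claw":{"type":"number"}}}},"newtons":{"type":"number"}},"required":["moves"]}

```bash
mkdir -p pics; ls
cat > h.py <<'E'
import numpy as np, cv2
from scipy.spatial.transform import Rotation as R
from plant import arm
def cal(n):
    c=arm.calibration(n); M=cv2.Rodrigues(np.array(c['rvec'],float))[0]; return np.array(c['mtx']),M,np.array(c['tvec'],float).ravel()
def cloud(n,depth,c=None):
    K,M,t=c or cal(n); v,u=np.mgrid[0:480,0:640]
    P=np.stack([(u-K[0,2])/K[0,0]*depth,(v-K[1,2])/K[1,1]*depth,depth],-1)
    return (P-t)@M
def proj(n,X):
    c=arm.calibration(n); return cv2.projectPoints(np.array(X,float).reshape(-1,3),np.array(c['rvec'],float),np.array(c['tvec'],float),np.array(c['mtx']),None)[0].reshape(-1,2)
E
cat > a.py <<'E'
from h import *
ims=[]
for n in ['scene','top']:
    p,d=arm.camera(n); cv2.imwrite(f'pics/{n}0.png',p); np.savez(f'{n}0.npz',p=p,d=d)
    C=cloud(n,d)
    for th in ['slicer_bed','slicing_insert','julienne_insert','catch','board','catch_knob','insert_grip']:
        for r in arm.outline_of(n,th)[:2]:
            m=r['mask']&(d>0); print(n,th,round(r['conf'],2),np.round(r['rect']),np.round(np.median(C[m],0),3) if m.any() else None)
print(arm.get_obs()); print(arm.tips_ahead)
E
python3 a.py
```

```text
pics
scene slicer_bed 0.66 [227. 347. 287. 404.] [0.422 0.353 0.025]
scene slicer_bed 0.58 [346. 200. 446. 294.] [ 0.449 -0.12   0.067]
scene slicing_insert 0.56 [230. 350. 289. 400.] [0.421 0.352 0.025]
scene julienne_insert 0.55 [266. 305. 324. 339.] [0.472 0.201 0.025]
scene catch 0.49 [376. 202. 388. 213.] [ 0.553 -0.151  0.139]
scene board 0.83 [222. 290. 368. 439.] [0.391 0.264 0.019]
scene catch_knob 0.47 [372. 202. 390. 211.] [ 0.554 -0.152  0.136]
scene insert_grip 0.94 [226. 347. 285. 401.] [0.422 0.352 0.025]
top slicer_bed 0.67 [378. 208. 459. 325.] [ 0.453 -0.134  0.074]
top slicing_insert 0.69 [156. 268. 209. 323.] [0.434 0.351 0.025]
top julienne_insert 0.66 [245. 166. 276. 200.] [0.663 0.187 0.047]
top julienne_insert 0.57 [224. 242. 288. 304.] [0.475 0.192 0.025]
top catch 0.52 [428. 222. 454. 236.] [ 0.557 -0.172  0.135]
top board 0.6 [141. 223. 300. 343.] [0.444 0.272 0.019]
top insert_grip 0.85 [156. 265. 209. 322.] [0.432 0.351 0.025]
{'time_s': 0.8, 'joint_positions': array([-1.50510549e+00,  1.58367636e-01,  1.59700353e+00, -2.15629798e-05,
        1.38622244e+00, -2.10131345e-01]), 'joint_velocities': array([ 6.82249803e-05, -9.56938887e-05, -6.77449025e-04, -5.26782089e-04,
       -5.64773548e-04,  1.52486313e-03]), 'joint_efforts': array([ 3.37527563e-03, -3.95983100e+01, -3.31677318e+01,  7.22713912e-05,
        6.29505812e-04, -8.10825242e-06]), 'tcp_pos': array([ 0.15654917, -0.55325405,  0.25031557]), 'orientation': array([-3.14158730e+00,  2.05319851e-05,  2.75826140e-01]), 'wrist_force': array([ 0.34911786,  0.54715234, -0.22209712]), 'wrist_torque': array([-0.00010552,  0.00804185,  0.0259582 ]), 'gripper_force': 0.0, 'finger_gap': 1.0022693040002177}
0.019
```

Run:
```python
import cv2
t=cv2.imread('pics/top0.png');s=cv2.imread('pics/scene0.png')
cv2.imwrite('pics/t_c.png',cv2.resize(t[150:360,130:480],None,fx=2.28,fy=2.28))
cv2.imwrite('pics/s_c.png',cv2.resize(s[150:460,200:500],None,fx=1.9,fy=1.9))
```

```text
(no output)
```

View pics/t_c.png

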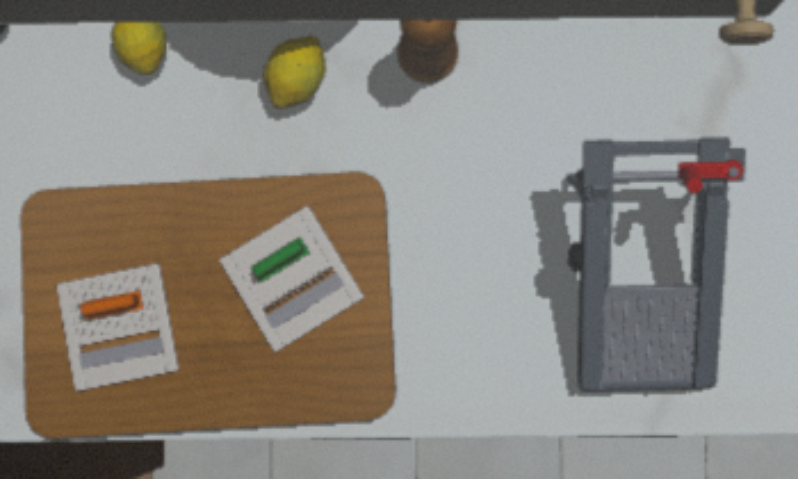

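View pics/s_c.png

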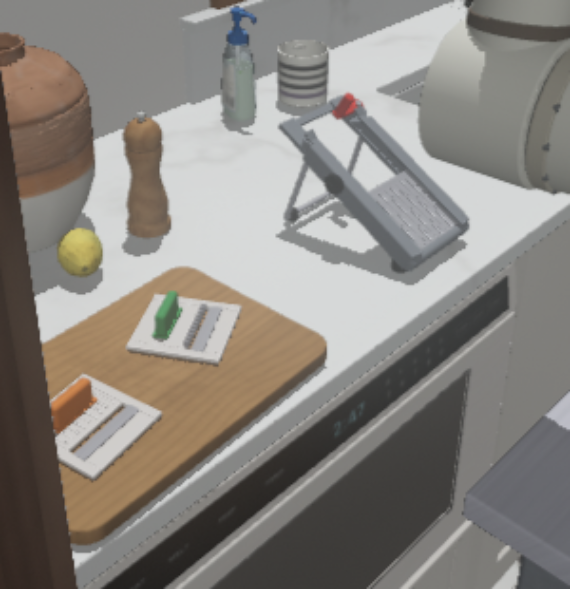

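The top view shows the orange insert on the left of the board with its blade toward the robot, the green one right of it, and the slicer at right. The red catch is across the slicer's upper right end, nearly shut (crop ~735,170 to 685,178).

```bash
cat > b.py <<'E'
from h import *
Z=np.load('top0.npz');C=cloud('top',Z['d'])
P=C.reshape(-1,3);m=(Z['d'].ravel()>0)&(P[:,0]>.3)&(P[:,0]<.68)&(P[:,1]>-.3)&(P[:,1]<-.03)&(P[:,2]>.02)&(P[:,2]<.2)
Q=P[m]
# RANSAC plane with 30deg slope
rng=np.random.default_rng(0);best=0
for _ in range(2000):
    a,b,c=Q[rng.choice(len(Q),3,False)];n=np.cross(b-a,c-a)
    if np.linalg.norm(n)<1e-9: continue
    n/=np.linalg.norm(n);n*=np.sign(n[2])
    if abs(n[2]-.866)>.05: continue
    k=abs((Q-a)@n)<.002
    if k.sum()>best: best=k.sum();B=k
S=Q[B];c=S.mean(0);n=np.linalg.svd(S-c)[2][2];n*=np.sign(n[2])
print(len(Q),best,n,c,np.degrees(np.arccos(n[2])))
r=cv2.minAreaRect(((S-c)@np.stack([np.r_[n[2],0,-n[0]]/np.hypot(n[0],n[2]),np.cross(n,np.r_[n[2],0,-n[0]]/np.hypot(n[0],n[2]))],1)).astype(np.float32)*1000);print(r)
T=R.from_euler('xyz',arm.get_obs()['orientation']).as_matrix();K,M,t=cal('wrist');print(K);print('cam axes in tool',np.round(T.T@M.T,3),'pos',T.T@(-M.T@t-arm.get_obs()['tcp_pos']))
E
python3 b.py
```

```text
5145 1744 [-0.46885729 -0.01858277  0.88307843] [ 0.45791797 -0.12997688  0.07292785] 27.984027528734224
((22.387611389160156, 3.181915283203125), (141.2167510986328, 251.2174530029297), 84.71610260009766)
[[352.06252672   0.         311.47570298]
 [  0.         352.06252672 239.15893988]
 [  0.           0.           1.        ]]
cam axes in tool [[ 0.    -0.954 -0.3  ]
 [ 1.    -0.     0.001]
 [-0.001 -0.3    0.954]] pos [ 7.65572185e-02  3.18133208e-05 -1.22418088e-01]
```

```bash
cat >> h.py <<'E'
def bedR(yaw):
    return R.from_euler('zy',[0,0]).as_matrix() if 0 else (R.from_euler('z',yaw)*R.from_euler('y',-np.pi/6)).as_matrix()
def toolR(B): return np.stack([B[:,1],B[:,0],-B[:,2]],1)
def go(pos,Rt):
    o=arm.get_obs();d=np.array(pos)-o['tcp_pos'];w=(R.from_matrix(Rt)*R.from_euler('xyz',o['orientation']).inv()).as_rotvec()
    n=max(np.linalg.norm(d)/.0417,np.degrees(np.linalg.norm(w))/7.16)
    print('t',round(o['time_s'],2),'d mm',np.round(d*1e3,1),'w deg',np.round(np.degrees(w),2),'minrows',round(n,2),'| total t units',np.round(d/.4,4),'w units',np.round(np.degrees(w)/45,4))
E
python3 -c "
from h import *
go([.43,-.13,.221],toolR(bedR(0)))"
```

```text
t 0.8 d mm [273.5 423.3 -29.3] w deg [-19.4  -25.65  72.39] minrows 12.1 | total t units [ 0.6836  1.0581 -0.0733] w units [-0.431  -0.57    1.6088]
```

Call:
arm_command([
  {"tx": 0.043,"ty": 0.066,"tz": -0.0046,"wx": -0.027,"wy": -0.0356,"wz": 0.1005},
  {"tx": 0.043,"ty": 0.066,"tz": -0.0046,"wx": -0.027,"wy": -0.0356,"wz": 0.1005},
  {"tx": 0.043,"ty": 0.066,"tz": -0.0046,"wx": -0.027,"wy": -0.0356,"wz": 0.1005},
  {"tx": 0.043,"ty": 0.066,"tz": -0.0046,"wx": -0.027,"wy": -0.0356,"wz": 0.1005},
  {"tx": 0.043,"ty": 0.066,"tz": -0.0046,"wx": -0.027,"wy": -0.0356,"wz": 0.1005},
  {"tx": 0.043,"ty": 0.066,"tz": -0.0046,"wx": -0.027,"wy": -0.0356,"wz": 0.1005},
  {"tx": 0.043,"ty": 0.066,"tz": -0.0046,"wx": -0.027,"wy": -0.0356,"wz": 0.1005},
  {"tx": 0.043,"ty": 0.066,"tz": -0.0046,"wx": -0.027,"wy": -0.0356,"wz": 0.1005},
])

```text
$.moves[0]: bad value
```

Call:
arm_command([
  {"tx": 0.043,"ty": 0.066,"tz": -0.0046,"wx": -0.027,"wy": -0.0356,"wz": 0.1005},
  {"tx": 0.043,"ty": 0.066,"tz": -0.0046,"wx": -0.027,"wy": -0.0356,"wz": 0.1005},
  {"tx": 0.043,"ty": 0.066,"tz": -0.0046,"wx": -0.027,"wy": -0.0356,"wz": 0.1005},
  {"tx": 0.043,"ty": 0.066,"tz": -0.0046,"wx": -0.027,"wy": -0.0356,"wz": 0.1005},
  {"tx": 0.043,"ty": 0.066,"tz": -0.0046,"wx": -0.027,"wy": -0.0356,"wz": 0.1005},
  {"tx": 0.043,"ty": 0.066,"tz": -0.0046,"wx": -0.027,"wy": -0.0356,"wz": 0.1005},
  {"tx": 0.043,"ty": 0.066,"tz": -0.0046,"wx": -0.027,"wy": -0.0356,"wz": 0.1005},
  {"tx": 0.04,"ty": 0.066,"tz": -0.0046,"wx": -0.027,"wy": -0.0356,"wz": 0.1005},
])

```text
$.moves[0]: bad value
```

```bash
cat > c.py <<'E'
from h import *
import sys
tag=sys.argv[1]
o=arm.get_obs();print(o['time_s'],o['tcp_pos'],o['orientation'],np.round(o['joint_positions'],2))
c=cal('wrist');p,d=arm.camera('wrist');cv2.imwrite(f'pics/w{tag}.png',p);C=cloud('wrist',d,c);np.savez(f'w{tag}.npz',p=p,d=d,C=C,K=c[0],M=c[1],t=c[2])
for th in sys.argv[2:]:
    for r in arm.outline_of('wrist',th)[:2]:
        m=r['mask']&(d>0);print(th,round(r['conf'],2),np.round(r['rect']),np.round(np.median(C[m],0),4),m.sum())
E
python3 c.py 1 slicer_bed catch catch_knob
```

```text
0.8 [ 0.15654917 -0.55325405  0.25031557] [-3.14158730e+00  2.05319851e-05  2.75826140e-01] [-1.51  0.16  1.6  -0.    1.39 -0.21]
```

View pics/w1.png

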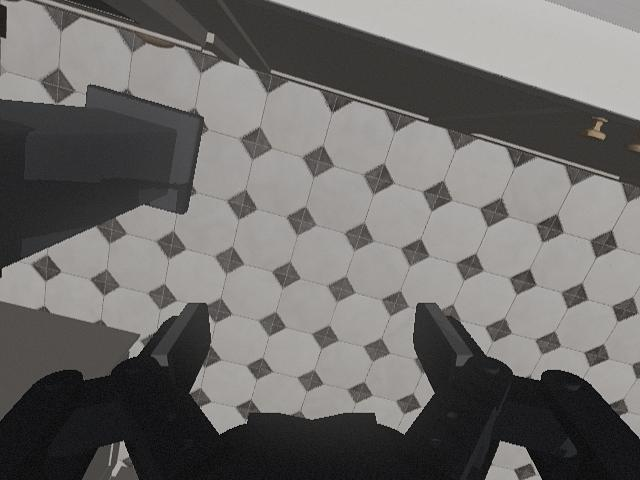

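The moves were refused, probably because rows must carry "claw". The picture only shows the floor at the start pose.

Call:
arm_command([
  {"tx": 0.043,"ty": 0.066,"tz": -0.005,"wx": -0.027,"wy": -0.036,"wz": 0.1,"claw": 0},
  {"tx": 0.043,"ty": 0.066,"tz": -0.005,"wx": -0.027,"wy": -0.036,"wz": 0.1,"claw": 0},
  {"tx": 0.043,"ty": 0.066,"tz": -0.005,"wx": -0.027,"wy": -0.036,"wz": 0.1,"claw": 0},
  {"tx": 0.043,"ty": 0.066,"tz": -0.005,"wx": -0.027,"wy": -0.036,"wz": 0.1,"claw": 0},
  {"tx": 0.043,"ty": 0.066,"tz": -0.005,"wx": -0.027,"wy": -0.036,"wz": 0.1,"claw": 0},
  {"tx": 0.043,"ty": 0.066,"tz": -0.005,"wx": -0.027,"wy": -0.036,"wz": 0.1,"claw": 0},
  {"tx": 0.043,"ty": 0.066,"tz": -0.005,"wx": -0.027,"wy": -0.036,"wz": 0.1,"claw": 0},
  {"tx": 0.043,"ty": 0.066,"tz": -0.005,"wx": -0.027,"wy": -0.036,"wz": 0.1,"claw": 0},
])

```text
time_s: 1.67
tcp_pos: [0.2948, -0.3407, 0.2343]
orientation: [2.876, -0.09, 0.924]
wrist_force: [1.2, -0.1, -0.0]
finger_gap: 0.999
gripper_force: 0.0
```

Call:
arm_command([
  {"tx": 0.043,"ty": 0.066,"tz": -0.005,"wx": -0.027,"wy": -0.036,"wz": 0.1,"claw": 0},
  {"tx": 0.043,"ty": 0.066,"tz": -0.005,"wx": -0.027,"wy": -0.036,"wz": 0.1,"claw": 0},
  {"tx": 0.043,"ty": 0.066,"tz": -0.005,"wx": -0.027,"wy": -0.036,"wz": 0.1,"claw": 0},
  {"tx": 0.043,"ty": 0.066,"tz": -0.005,"wx": -0.027,"wy": -0.036,"wz": 0.1,"claw": 0},
  {"tx": 0.043,"ty": 0.066,"tz": -0.005,"wx": -0.027,"wy": -0.036,"wz": 0.1,"claw": 0},
  {"tx": 0.043,"ty": 0.066,"tz": -0.005,"wx": -0.027,"wy": -0.036,"wz": 0.1,"claw": 0},
  {"tx": 0.043,"ty": 0.066,"tz": -0.005,"wx": -0.027,"wy": -0.036,"wz": 0.1,"claw": 0},
  {"tx": 0.043,"ty": 0.066,"tz": -0.005,"wx": -0.027,"wy": -0.036,"wz": 0.1,"claw": 0},
])

```text
time_s: 2.33
tcp_pos: [0.4323, -0.1295, 0.2185]
orientation: [2.612, -0.002, 1.569]
wrist_force: [0.8, -0.2, -0.4]
finger_gap: 1.002
gripper_force: 0.0
```

```bash
python3 c.py 1 slicer_bed catch catch_knob
```

```text
2.3333 [ 0.4323306  -0.12953554  0.21854966] [ 2.61162771e+00 -1.80628493e-03  1.56879025e+00] [-0.81 -0.56  2.35  0.45  1.02 -0.98]
slicer_bed 0.61 [103. 135. 428. 320.] [ 0.4475 -0.1247  0.0697] 36294
slicer_bed 0.57 [379. 256. 412. 316.] [ 0.5517 -0.1586  0.1346] 1224
catch 0.56 [376. 254. 412. 318.] [ 0.552  -0.1591  0.1345] 1236
catch_knob 0.91 [380. 257. 410. 314.] [ 0.5517 -0.1576  0.1348] 1149
catch_knob 0.32 [100. 134. 432. 316.] [ 0.4482 -0.1247  0.0692] 36744
```

View pics/w1.png

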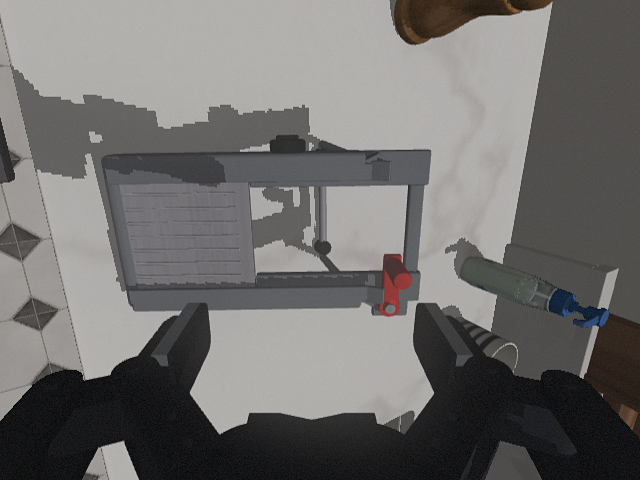

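The wrist view shows the bed square on. Up-slope is image right, the run-out plate edge is at column ~250, the pivot at (390,309) and the knob top at (403,280), so the catch is slightly open.

```bash
cat > d.py <<'E'
from h import *
Z=np.load('w1.npz');C=Z['C'];p=Z['p'];d=Z['d']
K,M,t=Z['K'],Z['M'],Z['t']
from scipy.optimize import least_squares
# plate interior plane check
def pl(r0,r1,c0,c1):
    q=C[r0:r1,c0:c1].reshape(-1,3);c=q.mean(0);n=np.linalg.svd(q-c)[2][2];n*=np.sign(n[2]);return c,n
for reg in [(195,280,135,235),(158,178,180,340),(292,303,180,340)]:
    c,n=pl(*reg);print(c,n,np.degrees(np.arccos(n[2])),'height along n of 30deg:',c@np.r_[-.5,0,.866])
# edges by gradient: rail outer edges and ends
g=cv2.cvtColor(p,cv2.COLOR_BGR2GRAY)
hsv=cv2.cvtColor(p,cv2.COLOR_BGR2HSV)
h=C[...,2]
for col in (140,180,220,300,340):
    on=np.where(h[:330,col]>.02)[0];print('col',col,on.min(),on.max(),C[on.min()+1,col],C[on.max()-1,col])
for row in (170,200,240,270,300):
    on=np.where((h[row,80:450]>.02)&(h[row,80:450]<.2))[0]+80;print('row',row,on.min(),on.max(),C[row,on.min()+1],C[row,on.max()-1], [int(k) for k in on[np.where(np.diff(on)>3)[0]]])
E
python3 d.py
```

```text
[ 0.41648368 -0.13303193  0.05055782] [-0.65737575 -0.33634513  0.67433603] 47.597389950071694 height along n of 30deg: -0.1644587681778457
[ 0.46598915 -0.07919128  0.08773305] [-0.05764201 -0.9938693   0.09434629] 84.58630398079988 height along n of 30deg: -0.15701775225008696
[ 0.46222277 -0.18094516  0.08430035] [-0.23687206 -0.88597005  0.39868372] 66.5040828916926 height along n of 30deg: -0.15810728020960538
col 140 142 311 [ 0.39965407 -0.06389456 -0.00237847] [ 0.37866261 -0.19307988  0.03352582]
col 180 121 329 [ 4.32229511e-01 -4.75202268e-02 -2.45594738e-05] [ 0.38451264 -0.11883471  0.20841099]
col 220 152 309 [ 0.44609626 -0.06992995  0.06162409] [ 0.43450785 -0.19092811  0.06741185]
col 300 139 308 [ 0.49303933 -0.06066503  0.09817275] [ 0.49051081 -0.19058495  0.09947001]
col 340 38 308 [ 0.59412736  0.03192552 -0.00137341] [ 0.51894631 -0.19118381  0.11506796]
row 170 103 429 [ 0.37086859 -0.08147622  0.02307607] [ 0.57877168 -0.08264648  0.13927255] []
row 200 109 422 [ 0.37130823 -0.10365792  0.02330733] [ 0.58001415 -0.10625947  0.13409824] [249]
row 240 116 419 [ 0.37126952 -0.13544523  0.02195184] [ 0.58039565 -0.1388794   0.13446422] [252]
row 270 122 417 [ 0.3717359  -0.15990536  0.02430111] [ 0.58045395 -0.1646744   0.13524126] [254, 338]
row 300 128 417 [ 0.37224691 -0.18667931  0.02386407] [ 0.58097627 -0.19115119  0.13779862] []
```

```bash
cat > e.py <<'E'
from h import *
Z=np.load('w1.npz');C=Z['C'];p=Z['p'];K,M,t=Z['K'],Z['M'],Z['t']
g=cv2.GaussianBlur(cv2.cvtColor(p,cv2.COLOR_BGR2GRAY),(3,3),0).astype(float)
O=-M.T@t
def hit(u,v,n,off):
    r=M.T@np.r_[(u-K[0,2])/K[0,0],(v-K[1,2])/K[1,1],1];return O+r*(off-O@n)/(r@n)
def sub(a):
    i=int(np.argmax(a));
    if 0<i<len(a)-1: return i+.5*(a[i-1]-a[i+1])/(a[i-1]-2*a[i]+a[i+1])
    return i
gx=np.gradient(g,axis=1);gy=np.gradient(g,axis=0)
yaw=0.0
for it in range(3):
    B=bedR(yaw);n=B[:,2]
    pz=np.median(C[200:275,140:235].reshape(-1,3)@n); rz=np.median(C[160:176,240:340].reshape(-1,3)@n); rz2=np.median(C[293:302,200:340].reshape(-1,3)@n)
    pe=np.array([hit(235+sub(abs(gx[v,235:270])),v,n,pz) for v in range(195,260,3)])
    le=np.array([hit(u,140+sub(gy[140:160,u]*-1),n,rz) for u in list(range(230,268,3))+list(range(310,360,3))])
    re=np.array([hit(u,298+sub(gy[298:318,u]),n,rz) for u in range(140,360,5)])
    te=np.array([hit(405+sub(gx[v,405:440]),v,n,pz) for v in range(195,245,3)])
    f=lambda P,a,b:np.polyfit((P@B)[:,a],(P@B)[:,b],1)
    s=[f(pe,1,0)[0],f(te,1,0)[0],f(le,0,1)[0],f(re,0,1)[0]]
    print('plate z',pz,'rails',rz-pz,rz2-pz,'slopes',np.round(s,4))
    yaw+=np.median([-s[0],-s[1],s[2],s[3]])
L=np.median((le@B)[:,1]);Rr=np.median((re@B)[:,1]);px=np.median((pe@B)[:,0]);tx=np.median((te@B)[:,0])
print('yaw',yaw,'L,R',L,Rr,L-Rr,'plate x',px,'top end',tx,tx-px)
for x in [px+.05]:
    b=np.r_[x,(L+Rr)/2,pz-.005];print('origin',B@b,'(z must be .097)')
E
python3 e.py
```

```text
plate z -0.1656072387409037 rails 0.007497042148140037 0.006773138578044902 slopes [-0.0597 -0.0098  0.0432  0.0031]
plate z -0.16376753191928833 rails 0.006796552474611306 0.007413407080814727 slopes [-0.035   0.0088  0.0203 -0.0198]
plate z -0.1633472201659922 rails 0.006646355299913614 0.007556589378170359 slopes [-0.0297  0.0129  0.0154 -0.0248]
yaw 0.03350933721780486 L,R -0.08269339937386579 -0.20733887537047363 0.12464547599660784 plate x 0.43468341030924273 top end 0.5644225335219684 0.12973912321272563
origin [ 0.50833686 -0.12868744  0.09654874] (z must be .097)
```

```bash
cat >> e.py <<'E'
B=bedR(0.015);O2=np.array([.508,-.129,.097])
for nm,P in [('pe',pe),('te',te),('le',le),('re',re)]:
    print(nm,np.round((P-O2)@B*1e3,1)[:,:2].tolist())
im=p.copy()
c=cv2.Rodrigues(M)[0]
def ln(a,b,col):
    q=cv2.projectPoints(np.array([O2+B@(np.array(v)/1e3) for v in (a,b)]),c,t,K,None)[0].reshape(-1,2)
    cv2.line(im,tuple(int(x) for x in q[0]),tuple(int(x) for x in q[1]),col,1)
for z,col in ((12,(0,255,0)),):
    for a,b in [((-150,64,z),(86,64,z)),((-150,-64,z),(86,-64,z)),((-50,-50,5),(-50,50,5)),((40,42,z),(40,50,z)),((40,-42,z),(40,-50,z)),((86,-62,0),(86,62,0)),((48,36,0),(86,36,0)),((-40,42,12),(40,42,12)),((-40,-42,12),(40,-42,12)),((60,-64,6.5),(60,-26,6.5))]: ln(a,b,col)
cv2.imwrite('pics/ov1.png',cv2.resize(im[130:330,90:450],None,fx=2.2,fy=2.2,interpolation=cv2.INTER_CUBIC))
E
python3 e.py|tail -4
```

```text
pe [[-49.9, 29.5], [-49.9, 27.2], [-50.0, 24.9], [-49.9, 22.6], [-49.9, 20.3], [-49.9, 18.0], [-50.0, 15.6], [-50.0, 13.3], [-49.8, 10.9], [-51.1, 8.6], [-51.2, 6.2], [-51.4, 3.8], [-51.2, 1.4], [-51.0, -1.1], [-51.2, -3.5], [-51.3, -6.0], [-39.0, -8.6], [-42.5, -11.1], [-49.9, -13.4], [-50.0, -15.9], [-50.0, -18.5], [-50.1, -21.0]]
te [[79.7, 27.3], [79.7, 25.0], [79.6, 22.7], [79.6, 20.4], [79.7, 18.1], [79.7, 15.7], [79.7, 13.4], [79.7, 11.0], [79.7, 8.7], [79.7, 6.3], [79.7, 3.9], [79.7, 1.5], [79.7, -1.0], [79.8, -3.4], [79.7, -5.9], [79.7, -8.3], [79.8, -10.8]]
le [[-60.6, 61.8], [-58.4, 61.9], [-56.3, 61.9], [-54.3, 61.7], [-52.2, 61.6], [-50.1, 61.7], [-48.0, 61.8], [-45.9, 61.8], [-43.8, 61.8], [-41.7, 61.8], [-39.6, 61.7], [-37.5, 61.8], [-35.4, 61.8], [-4.6, 61.7], [-2.4, 64.2], [-0.4, 62.8], [1.8, 68.5], [3.9, 68.5], [6.0, 68.0], [8.0, 67.1], [10.1, 66.3], [12.2, 65.5], [14.3, 64.6], [16.4, 63.8], [18.5, 63.0], [20.6, 62.1], [22.7, 61.8], [24.9, 61.8], [27.0, 61.7], [29.1, 61.6]]
re [[-144.5, -62.8], [-140.5, -62.9], [-136.4, -62.8], [-132.4, -62.9], [-128.3, -62.9], [-124.3, -62.8], [-120.2, -62.8], [-116.2, -62.8], [-112.1, -62.5], [-107.0, -54.4], [-102.6, -51.9], [-99.4, -58.6], [-96.2, -65.8], [-91.9, -63.0], [-87.8, -62.9], [-83.7, -62.9], [-79.7, -63.0], [-75.6, -63.0], [-71.6, -62.8], [-67.5, -62.9], [-63.5, -62.9], [-59.4, -62.8], [-55.3, -62.9], [-51.3, -63.0], [-47.2, -62.9], [-43.2, -63.0], [-39.1, -63.1], [-35.1, -63.0], [-31.0, -63.1], [-27.0, -63.2], [-22.9, -62.9], [-18.8, -62.9], [-14.8, -63.0], [-10.7, -62.8], [-6.6, -62.9], [-2.6, -63.0], [1.5, -63.0], [5.5, -63.1], [9.6, -63.1], [13.7, -63.0], [17.7, -63.1], [21.8, -63.2], [25.8, -62.9], [29.9, -63.0]]
```

View pics/ov1.png

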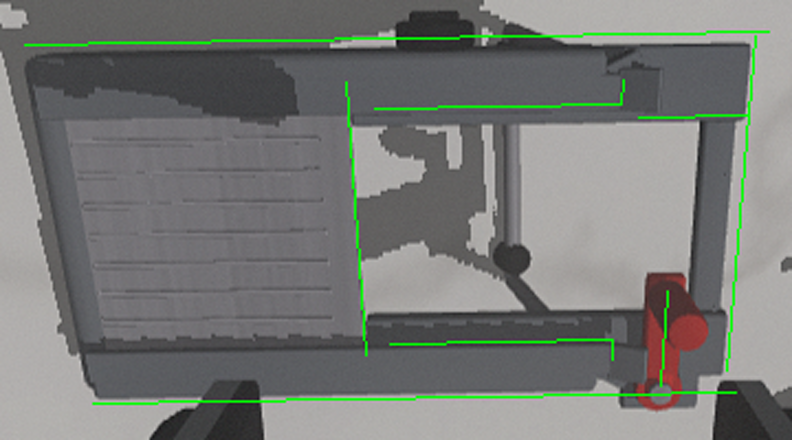

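The yaw of 0.015 fits: the plate edge, pivot and rails line up with the overlay. The rails are ±62 mm wide.

```bash
cat >> h.py <<'E'
B=bedR(0.015);O=np.array([.508,-.1296,.097]);TR=toolR(B)
def b2w(x,y,z): return O+B@(np.array([x,y,z])/1e3)
def obs():
    o=arm.get_obs();print('tcp in bed mm',np.round((o['tcp_pos']-O)@B*1e3,1),'F bed',np.round(np.array(o['wrist_force'])@B,1),'t',round(o['time_s'],2),'gap',round(o['finger_gap']*85,1))
def kn(th,z): return b2w(60+38*np.sin(th),-64+38*np.cos(th),z)
E
python3 - <<'E'
from h import *
Z=np.load('w1.npz');p=Z['p'];C=Z['C'];hsv=cv2.cvtColor(p,cv2.COLOR_BGR2HSV)
m=((hsv[...,0]<8)|(hsv[...,0]>172))&(hsv[...,1]>150);m[:240]=0;m[330:]=0;m[:,:370]=0;m[:,420:]=0
q=(C[m]-O)@B*1e3
for lo,hi in ((2,9),(12,22),(22,32),(32,45)):
    s=q[(q[:,2]>lo)&(q[:,2]<hi)]
    if len(s): print(lo,hi,len(s),np.round(s.mean(0),1),np.round(s.min(0),1),np.round(s.max(0),1))
obs()
for c in [(75,-30,90)]: go(b2w(*c),TR)
E
```

```text
2 9 352 [ 59.2 -54.    6.2] [ 51.  -72.7   4.3] [ 66.8 -20.1   8. ]
32 45 195 [ 59.5 -26.9  37.7] [ 53.4 -33.   36. ] [ 65.5 -21.4  39.4]
tcp in bed mm [ -5.4   0.3 143.2] F bed [ 0.5 -0.5 -0. ] t 2.53 gap 84.9
t 2.53 d mm [ 96.6 -28.9  -5.8] w deg [-0.19  0.22  1.12] minrows 2.42 | total t units [ 0.2416 -0.0722 -0.0146] w units [-0.0043  0.0049  0.025 ]
```

Run:
```python
from h import *
go(b2w(60,-27,80),TR); print((b2w(60,-27,28)-b2w(60,-27,80))/.4)
th=np.linspace(0,1.9,8)
print(np.round(np.diff([kn(a,28) for a in th],axis=0)/.4,4))
print(B[:,0]/.4*1e-3,B[:,1]/.4*1e-3,B[:,2]/.4*1e-3)
```

```text
t 2.53 d mm [ 88.6 -26.  -22. ] w deg [-0.19  0.22  1.12] minrows 2.28 | total t units [ 0.2215 -0.065  -0.055 ] w units [-0.0043  0.0049  0.025 ]
[ 0.06499269  0.00097496 -0.1125833 ]
[[ 0.0221 -0.0031  0.0127]
 [ 0.0206 -0.0099  0.0118]
 [ 0.0176 -0.0159  0.01  ]
 [ 0.0133 -0.0207  0.0075]
 [ 0.008  -0.024   0.0044]
 [ 0.0021 -0.0256  0.001 ]
 [-0.0039 -0.0253 -0.0025]]
[2.16481994e-03 3.24747348e-05 1.25000000e-03] [-3.74985938e-05  2.49971876e-03  0.00000000e+00] [-1.24985938e-03 -1.87492969e-05  2.16506351e-03]
```

Call:
arm_command([
  {"tx": 0.0555,"ty": -0.0165,"tz": -0.0135,"wz": 0.0065,"wy": 0.0012,"wx": -0.001,"claw": 150},
  {"tx": 0.0555,"ty": -0.0165,"tz": -0.0135,"wz": 0.0065,"wy": 0.0012,"wx": -0.001,"claw": 150},
  {"tx": 0.0555,"ty": -0.016,"tz": -0.014,"wz": 0.006,"wy": 0.0012,"wx": -0.001,"claw": 150},
  {"tx": 0.055,"ty": -0.016,"tz": -0.014,"wz": 0.006,"wy": 0.0012,"wx": -0.001,"claw": 150},
  {"tx": 0,"ty": 0,"tz": 0,"claw": 150},
  {"tx": 0,"ty": 0,"tz": 0,"claw": 150},
], newtons=20)

```text
$.moves[4]: bad value
```

```bash
python3 -c "
from h import *
obs(); go(kn(0,28)+b2w(0,-1,0)-O,TR)"
```

```text
tcp in bed mm [ -5.4   0.3 143.2] F bed [ 0.5 -0.5 -0. ] t 2.53 gap 84.9
t 2.53 d mm [114.6 -25.6 -67. ] w deg [-0.19  0.22  1.12] minrows 3.24 | total t units [ 0.2865 -0.064  -0.1676] w units [-0.0043  0.0049  0.025 ]
```

Call:
arm_command([
  {"tx": 0.0555,"ty": -0.0165,"tz": -0.0135,"wz": 0.0065,"wy": 0.0012,"wx": -0.001,"claw": 150},
  {"tx": 0.0555,"ty": -0.0165,"tz": -0.0135,"wz": 0.0065,"wy": 0.0012,"wx": -0.001,"claw": 150},
  {"tx": 0.0555,"ty": -0.016,"tz": -0.014,"wz": 0.006,"wy": 0.0012,"wx": -0.001,"claw": 150},
  {"tx": 0.055,"ty": -0.016,"tz": -0.014,"wz": 0.006,"wy": 0.0012,"wx": -0.001,"claw": 150},
  {"tx": 0,"ty": 0,"tz": 0,"wx": 0,"wy": 0,"wz": 0,"claw": 150},
  {"tx": 0,"ty": 0,"tz": 0,"wx": 0,"wy": 0,"wz": 0,"claw": 150},
], newtons=20)

```text
time_s: 3.03
tcp_pos: [0.5203, -0.1581, 0.1958]
orientation: [2.619, -0.002, 1.583]
wrist_force: [-0.2, -0.4, -0.1]
finger_gap: 0.412
gripper_force: 0.0
```

```bash
python3 -c "
from h import *
obs(); go(b2w(60,-27,28),TR)"
```

```text
tcp in bed mm [ 59.7 -28.7  79.6] F bed [-0.2 -0.3 -0. ] t 3.03 gap 35.1
t 3.03 d mm [ 26.1   2.1 -44.5] w deg [-0.09 -0.06  0.14] minrows 1.24 | total t units [ 0.0651  0.0051 -0.1113] w units [-0.0019 -0.0014  0.0031]
```

Call:
arm_command([
  {"tx": 0.016,"ty": 0.0015,"tz": -0.028,"wx": 0,"wy": 0,"wz": 0,"claw": 150},
  {"tx": 0.016,"ty": 0.0015,"tz": -0.028,"wx": 0,"wy": 0,"wz": 0,"claw": 150},
  {"tx": 0.016,"ty": 0.001,"tz": -0.028,"wx": 0,"wy": 0,"wz": 0,"claw": 150},
  {"tx": 0.017,"ty": 0.001,"tz": -0.0275,"wx": 0,"wy": 0,"wz": 0,"claw": 150},
  {"tx": 0,"ty": 0,"tz": 0,"wx": 0,"wy": 0,"wz": 0,"claw": 230},
  {"tx": 0,"ty": 0,"tz": 0,"wx": 0,"wy": 0,"wz": 0,"claw": 230},
  {"tx": 0,"ty": 0,"tz": 0,"wx": 0,"wy": 0,"wz": 0,"claw": 230},
], newtons=20)

```text
time_s: 3.62
tcp_pos: [0.5456, -0.1551, 0.152]
orientation: [2.618, -0.001, 1.584]
wrist_force: [2.0, -1.1, -5.4]
finger_gap: 0.155
gripper_force: 20.4
```

```bash
python3 -c "
from h import *
obs(); go(b2w(60,-27,28),TR);print(arm.get_obs()['gripper_force'])"
```

```text
tcp in bed mm [ 59.7 -26.1  29. ] F bed [-1.  -1.1 -5.7] t 3.62 gap 13.2
t 3.62 d mm [ 0.8 -0.9 -0.7] w deg [-0.03  0.01  0.1 ] minrows 0.03 | total t units [ 0.0019 -0.0023 -0.0018] w units [-0.0007  0.0001  0.0021]
20.362790822982788
```

Call:
arm_command([
  {"tx": 0.011,"ty": -0.001,"tz": 0.0064,"wx": 0,"wy": 0,"wz": 0,"claw": 230},
  {"tx": 0.011,"ty": -0.002,"tz": 0.0063,"wx": 0,"wy": 0,"wz": 0,"claw": 230},
  {"tx": 0.0105,"ty": -0.004,"tz": 0.006,"wx": 0,"wy": 0,"wz": 0,"claw": 230},
  {"tx": 0.01,"ty": -0.006,"tz": 0.0058,"wx": 0,"wy": 0,"wz": 0,"claw": 230},
  {"tx": 0.009,"ty": -0.0075,"tz": 0.0052,"wx": 0,"wy": 0,"wz": 0,"claw": 230},
  {"tx": 0.0085,"ty": -0.0085,"tz": 0.0048,"wx": 0,"wy": 0,"wz": 0,"claw": 230},
  {"tx": 0.007,"ty": -0.01,"tz": 0.004,"wx": 0,"wy": 0,"wz": 0,"claw": 230},
])

```text
time_s: 4.2
tcp_pos: [0.572, -0.1695, 0.1666]
orientation: [2.621, -0.003, 1.586]
wrist_force: [-6.6, 1.9, -1.0]
finger_gap: 0.155
gripper_force: 21.3
```

```bash
python3 -c "
from h import *
obs(); 
for a in (1.2,1.45,1.7,1.9): go(kn(a,29),TR)"
```

```text
tcp in bed mm [ 89.7 -40.9  28.6] F bed [-6.2  2.   2.4] t 4.2 gap 13.2
t 4.2 d mm [ 4.9 -9.3  3.2] w deg [-0.16 -0.15 -0.02] minrows 0.26 | total t units [ 0.0123 -0.0232  0.008 ] w units [-0.0035 -0.0034 -0.0004]
t 4.2 d mm [  7.1 -18.4   4.3] w deg [-0.16 -0.15 -0.02] minrows 0.48 | total t units [ 0.0176 -0.0461  0.0109] w units [-0.0035 -0.0034 -0.0004]
t 4.2 d mm [  7.2 -27.9   4.3] w deg [-0.16 -0.15 -0.02] minrows 0.7 | total t units [ 0.0179 -0.0698  0.0108] w units [-0.0035 -0.0034 -0.0004]
t 4.2 d mm [  5.8 -35.3   3.5] w deg [-0.16 -0.15 -0.02] minrows 0.86 | total t units [ 0.0145 -0.0883  0.0087] w units [-0.0035 -0.0034 -0.0004]
```

Call:
arm_command([
  {"tx": 0.006,"ty": -0.011,"tz": 0.0035,"wx": 0,"wy": 0,"wz": 0,"claw": 230},
  {"tx": 0.0045,"ty": -0.0115,"tz": 0.0026,"wx": 0,"wy": 0,"wz": 0,"claw": 230},
  {"tx": 0.0033,"ty": -0.012,"tz": 0.0018,"wx": 0,"wy": 0,"wz": 0,"claw": 230},
  {"tx": 0.0015,"ty": -0.0125,"tz": 0.001,"wx": 0,"wy": 0,"wz": 0,"claw": 230},
  {"tx": 0.0005,"ty": -0.0125,"tz": 0,"wx": 0,"wy": 0,"wz": 0,"claw": 230},
  {"tx": -0.001,"ty": -0.0125,"tz": -0.0008,"wx": 0,"wy": 0,"wz": 0,"claw": 230},
  {"tx": -0.002,"ty": -0.0125,"tz": -0.0013,"wx": 0,"wy": 0,"wz": 0,"claw": 230},
  {"tx": 0,"ty": 0,"tz": 0,"wx": 0,"wy": 0,"wz": 0,"claw": 230},
])

```text
time_s: 4.87
tcp_pos: [0.5785, -0.2052, 0.1703]
orientation: [2.616, -0.0, 1.584]
wrist_force: [1.7, 2.9, -1.9]
finger_gap: 0.156
gripper_force: 20.8
```

```bash
python3 -c "
from h import *
obs(); 
o=arm.get_obs();q=(o['tcp_pos']-O)@B*1e3-[60,-64,0];print('theta',np.arctan2(q[0],q[1]),np.hypot(q[0],q[1]))
go(o['tcp_pos']+B[:,2]*.12,TR)"
```

```text
tcp in bed mm [ 96.7 -76.6  28.8] F bed [ 0.6  2.9 -2.5] t 4.87 gap 13.2
theta 1.9012065000898926 38.837111230631166
t 4.87 d mm [-60.   -0.9 103.9] w deg [-0.01  0.09  0.11] minrows 2.88 | total t units [-0.15   -0.0022  0.2598] w units [-0.0003  0.0019  0.0025]
```

Call:
arm_command([
  {"tx": 0,"ty": 0,"tz": 0,"wx": 0,"wy": 0,"wz": 0,"claw": 165},
  {"tx": 0,"ty": 0,"tz": 0,"wx": 0,"wy": 0,"wz": 0,"claw": 165},
  {"tx": 0,"ty": 0,"tz": 0,"wx": 0,"wy": 0,"wz": 0,"claw": 165},
  {"tx": -0.02,"ty": 0,"tz": 0.034,"wx": 0,"wy": 0,"wz": 0,"claw": 165},
  {"tx": -0.043,"ty": 0,"tz": 0.075,"wx": 0,"wy": 0,"wz": 0,"claw": 165},
  {"tx": -0.043,"ty": 0,"tz": 0.075,"wx": 0,"wy": 0,"wz": 0,"claw": 165},
  {"tx": -0.043,"ty": 0,"tz": 0.075,"wx": 0,"wy": 0,"wz": 0,"claw": 165},
])

```text
time_s: 5.45
tcp_pos: [0.5179, -0.2043, 0.2747]
orientation: [2.618, 0.0, 1.585]
wrist_force: [0.3, -1.0, 0.7]
finger_gap: 0.353
gripper_force: 0.0
```

```bash
python3 -c "
from h import *
obs(); 
go([.434,.345,.17],R.from_euler('xyz',[np.pi,0,1.72]).as_matrix())"; python3 c.py 2 catch catch_knob
```

```text
tcp in bed mm [ 96.5 -74.8 149.5] F bed [ 0.6 -1.   0.5] t 5.45 gap 30.0
t 5.45 d mm [ -83.9  549.3 -104.7] w deg [-2.44 29.95  7.56] minrows 13.56 | total t units [-0.2098  1.3732 -0.2617] w units [-0.0541  0.6655  0.1681]
5.45 [ 0.51791702 -0.20426416  0.27468699] [2.61758230e+00 2.57411329e-04 1.58482280e+00] [-0.79 -0.23  2.    0.43  1.03 -0.96]
catch 0.93 [254. 207. 321. 250.] [ 0.5728 -0.1962  0.1431] 1366
catch_knob 0.57 [254. 207. 323. 250.] [ 0.5731 -0.1964  0.1437] 1358
```

Call:
arm_command([
  {"tx": -0.013,"ty": 0.086,"tz": 0,"wx": -0.0034,"wy": 0.0416,"wz": 0.0105,"claw": 100},
  {"tx": -0.013,"ty": 0.086,"tz": 0,"wx": -0.0034,"wy": 0.0416,"wz": 0.0105,"claw": 100},
  {"tx": -0.013,"ty": 0.086,"tz": 0,"wx": -0.0034,"wy": 0.0416,"wz": 0.0105,"claw": 100},
  {"tx": -0.013,"ty": 0.086,"tz": 0,"wx": -0.0034,"wy": 0.0416,"wz": 0.0105,"claw": 100},
  {"tx": -0.013,"ty": 0.086,"tz": 0,"wx": -0.0034,"wy": 0.0416,"wz": 0.0105,"claw": 100},
  {"tx": -0.013,"ty": 0.086,"tz": 0,"wx": -0.0034,"wy": 0.0416,"wz": 0.0105,"claw": 100},
  {"tx": -0.013,"ty": 0.086,"tz": -0.02,"wx": -0.0034,"wy": 0.0416,"wz": 0.0105,"claw": 100},
  {"tx": -0.013,"ty": 0.086,"tz": -0.03,"wx": -0.0034,"wy": 0.0416,"wz": 0.0105,"claw": 100},
])

```text
time_s: 6.27
tcp_pos: [0.4773, 0.0726, 0.2537]
orientation: [2.879, 0.009, 1.653]
wrist_force: [0.2, -0.6, 0.1]
finger_gap: 0.605
gripper_force: 0.0
```

Call:
arm_command([
  {"tx": -0.013,"ty": 0.086,"tz": -0.03,"wx": -0.0034,"wy": 0.0416,"wz": 0.0105,"claw": 100},
  {"tx": -0.013,"ty": 0.086,"tz": -0.03,"wx": -0.0034,"wy": 0.0416,"wz": 0.0105,"claw": 100},
  {"tx": -0.013,"ty": 0.086,"tz": -0.03,"wx": -0.0034,"wy": 0.0416,"wz": 0.0105,"claw": 100},
  {"tx": -0.013,"ty": 0.086,"tz": -0.03,"wx": -0.0034,"wy": 0.0416,"wz": 0.0105,"claw": 100},
  {"tx": -0.013,"ty": 0.086,"tz": -0.03,"wx": -0.0034,"wy": 0.0416,"wz": 0.0105,"claw": 100},
  {"tx": -0.013,"ty": 0.086,"tz": -0.03,"wx": -0.0034,"wy": 0.0416,"wz": 0.0105,"claw": 100},
  {"tx": -0.013,"ty": 0.086,"tz": -0.03,"wx": -0.0034,"wy": 0.0416,"wz": 0.0105,"claw": 100},
  {"tx": -0.013,"ty": 0.083,"tz": 0,"wx": -0.0034,"wy": 0.0416,"wz": 0.0105,"claw": 100},
])

```text
time_s: 6.93
tcp_pos: [0.4328, 0.3461, 0.165]
orientation: [-3.134, 0.002, 1.721]
wrist_force: [1.4, -0.3, 0.2]
finger_gap: 0.604
gripper_force: 0.0
```

```bash
python3 c.py 3 slicing_insert insert_grip
cat > f.py <<'E'
from h import *
import sys
Z=np.load('w2.npz');p=Z['p'];C=Z['C'];hsv=cv2.cvtColor(p,cv2.COLOR_BGR2HSV)
m=((hsv[...,0]<8)|(hsv[...,0]>172))&(hsv[...,1]>150);q=(C[m]-O)@B*1e3;s=q[(q[:,2]>32)&(q[:,2]<45)]
print('knob',s.mean(0) if len(s) else 0,len(s))
Z=np.load('w3.npz');p=Z['p'];C=Z['C'];d=Z['d'];hsv=cv2.cvtColor(p,cv2.COLOR_BGR2HSV)
m=(hsv[...,0]>5)&(hsv[...,0]<20)&(hsv[...,1]>190)&(C[...,2]>.028)&(C[...,2]<.06)&(d>0)
q=C[m];top=q[q[:,2]>np.percentile(q[:,2],95)-.003]
print('rib top z',np.median(top[:,2]),'n',len(q),len(top));r=cv2.minAreaRect((top[:,:2]*1e3).astype(np.float32));print(r,top.mean(0))
w=(C[...,2]>.022)&(C[...,2]<.029)&(hsv[...,1]<70)&(hsv[...,2]>90)&(d>0)&(np.hypot(C[...,0]-.434,C[...,1]-.351)<.085)
print('plate z',np.median(C[w][:,2]));print(cv2.minAreaRect((C[w][:,:2]*1e3).astype(np.float32)),w.sum())
E
python3 f.py
```

```text
6.9333 [0.43280479 0.34611191 0.16497276] [-3.13387799e+00  1.71731297e-03  1.72111130e+00] [0.46 0.19 1.74 0.   1.22 0.31]
slicing_insert 0.68 [242. 156. 377. 285.] [0.4345 0.3571 0.0235] 14441
insert_grip 0.63 [243. 162. 381. 284.] [0.4346 0.3571 0.0235] 14421
knob [100.47221038 -75.49592984  38.20356746] 1Traceback (most recent call last):
  File "f.py", line 8, in <module>
    q=C[m];top=q[q[:,2]>np.percentile(q[:,2],95)-.003]
                        ~~~~~~~~~~~~~^^^^^^^^^^^
    return _quantile_unchecked(
        a, q, axis, out, overwrite_input, method, keepdims, weights)
    return _ureduce(a,
                    func=_quantile_ureduce_func,
    ...<5 lines>...
                    overwrite_input=overwrite_input,
                    method=method)
    r = func(a, **kwargs)
    result = _quantile(arr,
                       quantiles=q,
    ...<2 lines>...
                       out=out,
                       weights=wgt)
    slices_having_nans = np.isnan(arr[-1, ...])
                                  ~~~^^^^^^^^^
IndexError: index -1 is out of bounds for axis 0 with size 0
```

View pics/w3.png

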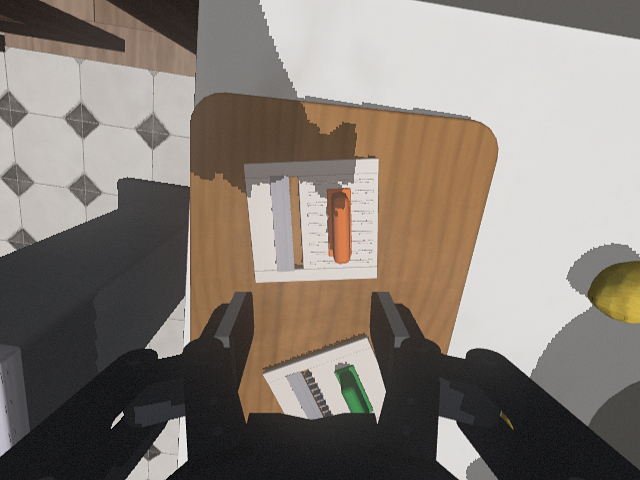

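The orange insert is at image (312,220) with its rib at (340,228); the green one is below, between the fingers. The fingers are clear of both.

```bash
cat > f.py <<'E'
from h import *
Z=np.load('w3.npz');p=Z['p'];C=Z['C'];d=Z['d'];hsv=cv2.cvtColor(p,cv2.COLOR_BGR2HSV)
o=C[170:275,320:360].reshape(-1,3);print('rib z pct',np.percentile(o[:,2],[5,50,90,97]))
zt=np.percentile(o[:,2],95)
top=o[o[:,2]>zt-.005];r=cv2.minAreaRect((top[:,:2]*1e3).astype(np.float32));print(r,len(top))
w=np.zeros(d.shape,bool);w[150:292,235:385]=1
w&=(abs(C[...,2]-.0245)<.006)&(hsv[...,1]<70)
# plate colours: white/grey vs brown board
w=cv2.morphologyEx(w.astype(np.uint8),cv2.MORPH_OPEN,np.ones((5,5)))>0
print('plate z',np.median(C[w][:,2]),cv2.minAreaRect((C[w][:,:2]*1e3).astype(np.float32)),w.sum())
print('board z',np.median(C[120:140,210:240,2]))
E
python3 f.py
```

```text
rib z pct [0.02236156 0.02401324 0.04929683 0.0501232 ]
((444.3882141113281, 378.9432373046875), (16.305822372436523, 96.58281707763672), 17.840604782104492) 1114
plate z 0.023394047475870677 ((432.04876708984375, 351.47174072265625), (100.02935791015625, 96.48267364501953), 11.227304458618164) 12744
board z 0.017941281538886286
```

```bash
cat >> f.py <<'E'
e=np.array([.4517,.3554]);t=C.reshape(-1,3);t=t[(np.hypot(*(t[:,:2]-e).T)<.04)&(abs(t[:,2]-.0495)<.002)]
print(len(t),cv2.minAreaRect((t[:,:2]*1e3).astype(np.float32)),t.mean(0))
go([.4517,.3554,.048],R.from_euler('xyz',[np.pi,0,1.767]).as_matrix())
E
python3 f.py|tail -2
```

```text
923 ((451.6072692871094, 356.16351318359375), (11.229198455810547, 48.62491989135742), 11.552310943603516) [0.45146509 0.35645212 0.04914754]
t 7.08 d mm [  17.2    8.8 -119.3] w deg [ 0.05 -0.14  2.5 ] minrows 2.9 | total t units [ 0.043   0.022  -0.2984] w units [ 0.0011 -0.0032  0.0555]
```

Call:
arm_command([
  {"tx": 0.021,"ty": 0.011,"tz": -0.02,"wx": 0,"wy": -0.001,"wz": 0.028,"claw": 120},
  {"tx": 0.022,"ty": 0.0115,"tz": -0.05,"wx": 0.001,"wy": -0.002,"wz": 0.029,"claw": 120},
  {"tx": 0,"ty": 0,"tz": -0.08,"wx": 0,"wy": 0,"wz": 0,"claw": 120},
  {"tx": 0,"ty": 0,"tz": -0.08,"wx": 0,"wy": 0,"wz": 0,"claw": 120},
  {"tx": 0,"ty": 0,"tz": -0.05,"wx": 0,"wy": 0,"wz": 0,"claw": 120},
  {"tx": 0,"ty": 0,"tz": -0.018,"wx": 0,"wy": 0,"wz": 0,"claw": 120},
  {"tx": 0,"ty": 0,"tz": 0,"wx": 0,"wy": 0,"wz": 0,"claw": 120},
  {"tx": 0,"ty": 0,"tz": 0,"wx": 0,"wy": 0,"wz": 0,"claw": 120},
])

```text
time_s: 7.75
tcp_pos: [0.4533, 0.3536, 0.0509]
orientation: [3.138, -0.001, 1.764]
wrist_force: [-0.1, 1.1, -0.4]
finger_gap: 0.527
gripper_force: 0.0
```

```bash
python3 -c "
from h import *
print(arm.get_obs()['wrist_force'])
go([.4517,.3558,.0475],R.from_euler('xyz',[np.pi,0,1.769]).as_matrix())"
```

```text
[-0.14686066  1.1480121  -0.40474408]
t 7.75 d mm [-1.6  2.2 -3.4] w deg [-0.09  0.18  0.3 ] minrows 0.1 | total t units [-0.0039  0.0054 -0.0084] w units [-0.0019  0.0039  0.0066]
```

Call:
arm_command([
  {"tx": -0.004,"ty": 0.0055,"tz": -0.0085,"wx": -0.002,"wy": 0.004,"wz": 0.007,"claw": 120},
  {"tx": 0,"ty": 0,"tz": 0,"wx": 0,"wy": 0,"wz": 0,"claw": 120},
  {"tx": 0,"ty": 0,"tz": 0,"wx": 0,"wy": 0,"wz": 0,"claw": 240},
  {"tx": 0,"ty": 0,"tz": 0,"wx": 0,"wy": 0,"wz": 0,"claw": 240},
  {"tx": 0,"ty": 0,"tz": 0,"wx": 0,"wy": 0,"wz": 0,"claw": 240},
  {"tx": 0,"ty": 0,"tz": 0,"wx": 0,"wy": 0,"wz": 0,"claw": 240},
  {"tx": 0,"ty": 0,"tz": 0,"wx": 0,"wy": 0,"wz": 0,"claw": 240},
], newtons=60)

```text
time_s: 8.33
tcp_pos: [0.4517, 0.3565, 0.0477]
orientation: [3.141, -0.0, 1.77]
wrist_force: [-0.8, -0.5, 5.2]
finger_gap: 0.126
gripper_force: 62.5
```

```bash
python3 -c "
from h import *
o=arm.get_obs();print(o['tcp_pos'],o['orientation'],o['wrist_force'],o['gripper_force'])
# insert origin height 20mm: tcp z rel
h=o['tcp_pos'][2]*1e3-20;print('grasp z in insert',h)
go(b2w(130,0,h+70),TR)"
```

```text
[0.45170647 0.35648151 0.04770547] [ 3.14100902e+00 -3.27653883e-04  1.76995915e+00] [-0.75828262 -0.53699622  5.17153094] 62.549307346343994
grasp z in insert 27.70547402921708
t 8.33 d mm [ 120.  -485.1  198.9] w deg [  3.19 -29.84 -10.31] minrows 12.9 | total t units [ 0.3    -1.2128  0.4973] w units [ 0.0709 -0.6631 -0.2292]
```

Call:
arm_command([
  {"tx": 0,"ty": 0,"tz": 0.05,"wx": 0,"wy": 0,"wz": 0,"claw": 240},
  {"tx": 0,"ty": 0,"tz": 0.09,"wx": 0,"wy": 0,"wz": 0,"claw": 240},
  {"tx": 0,"ty": 0,"tz": 0.09,"wx": 0,"wy": 0,"wz": 0,"claw": 240},
  {"tx": 0.01,"ty": -0.03,"tz": 0.08,"wx": 0.003,"wy": -0.03,"wz": -0.01,"claw": 240},
  {"tx": 0.02,"ty": -0.06,"tz": 0.05,"wx": 0.005,"wy": -0.04,"wz": -0.015,"claw": 240},
  {"tx": 0.02,"ty": -0.085,"tz": 0.02,"wx": 0.005,"wy": -0.048,"wz": -0.016,"claw": 240},
  {"tx": 0.02,"ty": -0.085,"tz": 0.02,"wx": 0.005,"wy": -0.048,"wz": -0.016,"claw": 240},
  {"tx": 0.02,"ty": -0.085,"tz": 0.02,"wx": 0.005,"wy": -0.048,"wz": -0.016,"claw": 240},
])

```text
time_s: 9.0
tcp_pos: [0.487, 0.2169, 0.2151]
orientation: [2.972, 0.011, 1.712]
wrist_force: [-1.1, 0.6, -0.8]
finger_gap: 0.126
gripper_force: 61.7
```

Call:
arm_command([
  {"tx": 0.02,"ty": -0.085,"tz": 0.02,"wx": 0.005,"wy": -0.048,"wz": -0.016,"claw": 240},
  {"tx": 0.02,"ty": -0.085,"tz": 0.02,"wx": 0.005,"wy": -0.048,"wz": -0.016,"claw": 240},
  {"tx": 0.02,"ty": -0.085,"tz": 0.02,"wx": 0.005,"wy": -0.048,"wz": -0.016,"claw": 240},
  {"tx": 0.02,"ty": -0.085,"tz": 0.01,"wx": 0.005,"wy": -0.048,"wz": -0.016,"claw": 240},
  {"tx": 0.02,"ty": -0.085,"tz": 0.01,"wx": 0.005,"wy": -0.048,"wz": -0.016,"claw": 240},
  {"tx": 0.02,"ty": -0.085,"tz": 0.01,"wx": 0.005,"wy": -0.048,"wz": -0.016,"claw": 240},
  {"tx": 0.02,"ty": -0.085,"tz": 0.01,"wx": 0.005,"wy": -0.048,"wz": -0.016,"claw": 240},
  {"tx": 0.02,"ty": -0.085,"tz": 0.01,"wx": 0.005,"wy": -0.048,"wz": -0.016,"claw": 240},
])

```text
time_s: 9.67
tcp_pos: [0.5508, -0.0555, 0.2587]
orientation: [2.669, 0.006, 1.607]
wrist_force: [-0.1, 0.6, -1.2]
finger_gap: 0.127
gripper_force: 61.7
```

```bash
python3 -c "
from h import *
obs();go(b2w(135,0,88),TR)"
```

```text
tcp in bed mm [118.9  73.5 118.1] F bed [-0.7  0.6 -1. ] t 9.67 gap 10.8
t 9.67 d mm [ 30.1 -73.  -18. ] w deg [ 0.43 -2.93 -1.2 ] minrows 1.94 | total t units [ 0.0753 -0.1826 -0.045 ] w units [ 0.0096 -0.0651 -0.0267]
```

Call:
arm_command([
  {"tx": 0.025,"ty": -0.06,"tz": -0.01,"wx": 0.003,"wy": -0.021,"wz": -0.009,"claw": 240},
  {"tx": 0.025,"ty": -0.06,"tz": -0.015,"wx": 0.003,"wy": -0.022,"wz": -0.009,"claw": 240},
  {"tx": 0.025,"ty": -0.06,"tz": -0.02,"wx": 0.003,"wy": -0.022,"wz": -0.009,"claw": 240},
  {"tx": 0,"ty": 0,"tz": 0,"wx": 0,"wy": 0,"wz": 0,"claw": 240},
  {"tx": 0,"ty": 0,"tz": 0,"wx": 0,"wy": 0,"wz": 0,"claw": 240},
])

```text
time_s: 10.08
tcp_pos: [0.5803, -0.1265, 0.2393]
orientation: [2.622, -0.001, 1.584]
wrist_force: [0.3, 0.4, -0.6]
finger_gap: 0.127
gripper_force: 61.7
```

```bash
python3 c.py 4
cat > g.py <<'E'
from h import *
import sys
Z=np.load(sys.argv[1]);p=Z['p'];C=Z['C'];hsv=cv2.cvtColor(p,cv2.COLOR_BGR2HSV)
obs();X=(C-O)@B*1e3
go(b2w(135,0,88),TR)
h=float(sys.argv[2])
w=(abs(X[...,2]-h)<5)&(hsv[...,1]<70)&(hsv[...,2]>60)&(X[...,0]>float(sys.argv[3]))&(X[...,0]<180)&(abs(X[...,1])<75)
w=cv2.morphologyEx(w.astype(np.uint8),cv2.MORPH_OPEN,np.ones((3,3)));n,l,s,_=cv2.connectedComponentsWithStats(w);k=1+s[1:,4].argmax()
q=X[l==k];print('plate z med',np.median(q[:,2]),s[k],cv2.minAreaRect(q[:,:2].astype(np.float32)))
A=np.c_[q[:,:2],np.ones(len(q))];print('tilt',np.linalg.lstsq(A,q[:,2],rcond=None)[0])
E
python3 g.py w4.npz 65 50
```

```text
10.0833 [ 0.58029115 -0.12651914  0.23931345] [ 2.62234080e+00 -1.36646225e-03  1.58442672e+00] [-0.55 -0.11  1.97  0.36  0.87 -0.74]
tcp in bed mm [134.3   2.9  87.5] F bed [0.  0.4 0.3] t 10.13 gap 10.5
t 10.13 d mm [ 0.4 -2.9  0.8] w deg [-0.05 -0.2  -0.  ] minrows 0.07 | total t units [ 0.001  -0.0071  0.0019] w units [-0.0011 -0.0045 -0.0001]
plate z med 63.122640080330555 [  148   200   234   160 23204] ((112.94599914550781, 10.03474235534668), (100.45838165283203, 79.18392181396484), 0.040664058178663254)
tilt [-4.43298066e-03  1.59865824e-03  6.35715790e+01]
```

View pics/w4.png

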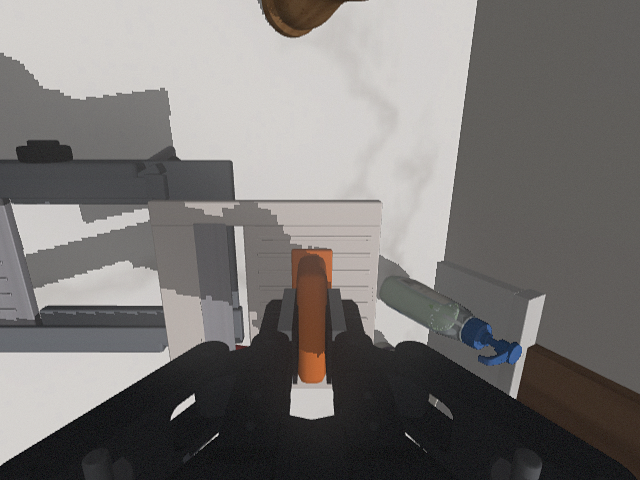

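The insert is square to the bed (0.04°), with its nose at (150,200–350) facing the grooves. It sits about 1.6 mm to the left.

Call:
arm_command([
  {"tx": 0.0166,"ty": -0.001,"tz": -0.03,"wx": -0.001,"wy": -0.0045,"wz": 0,"claw": 240},
  {"tx": 0.0166,"ty": -0.001,"tz": -0.03,"wx": 0,"wy": 0,"wz": 0,"claw": 240},
  {"tx": 0.0166,"ty": -0.001,"tz": -0.03,"wx": 0,"wy": 0,"wz": 0,"claw": 240},
  {"tx": 0.0166,"ty": 0,"tz": -0.029,"wx": 0,"wy": 0,"wz": 0,"claw": 240},
  {"tx": 0,"ty": 0,"tz": 0,"wx": 0,"wy": 0,"wz": 0,"claw": 240},
  {"tx": 0,"ty": 0,"tz": 0,"wx": 0,"wy": 0,"wz": 0,"claw": 240},
])

```text
time_s: 10.63
tcp_pos: [0.6073, -0.1256, 0.1929]
orientation: [2.617, 0.0, 1.588]
wrist_force: [0.3, 1.0, -0.2]
finger_gap: 0.125
gripper_force: 61.8
```

```bash
python3 c.py 5; python3 g.py w5.npz 8 55; python3 -c "
from h import *
go(b2w(133.5,1.3,31),TR)"
```

```text
10.6333 [ 0.60728277 -0.1255848   0.19290647] [2.61729767e+00 4.07124818e-04 1.58825344e+00] [-0.52  0.01  1.95  0.38  0.75 -0.76]
tcp in bed mm [134.7   2.   34. ] F bed [ 0.1  0.4 -1. ] t 10.68 gap 10.4
t 10.68 d mm [-26.7  -2.4  46.9] w deg [ 0.07  0.13 -0.11] minrows 1.3 | total t units [-0.0668 -0.006   0.1172] w units [ 0.0016  0.0029 -0.0024]
plate z med 9.32079542990148 [  148   200   234   160 23381] ((113.26130676269531, 10.429435729980469), (100.43958282470703, 79.3144760131836), 0.29102325439453125)
tilt [2.89802410e-04 3.37106892e-04 9.26746225e+00]
t 10.68 d mm [ 0.5 -0.7 -3.3] w deg [ 0.07  0.13 -0.11] minrows 0.08 | total t units [ 0.0011 -0.0017 -0.0081] w units [ 0.0016  0.0029 -0.0024]
```

Call:
arm_command([
  {"tx": 0.0013,"ty": -0.0033,"tz": -0.0022,"wx": 0.001,"wy": 0.002,"wz": -0.0024,"claw": 240},
  {"tx": 0.0013,"ty": 0,"tz": -0.0022,"wx": 0,"wy": 0,"wz": 0,"claw": 240},
  {"tx": 0.0013,"ty": 0,"tz": -0.0022,"wx": 0,"wy": 0,"wz": 0,"claw": 240},
  {"tx": 0,"ty": 0,"tz": 0,"wx": 0,"wy": 0,"wz": 0,"claw": 240},
  {"tx": 0,"ty": 0,"tz": 0,"wx": 0,"wy": 0,"wz": 0,"claw": 240},
])

```text
time_s: 11.1
tcp_pos: [0.6092, -0.1285, 0.1908]
orientation: [2.617, 0.0, 1.584]
wrist_force: [-0.3, -0.1, -0.9]
finger_gap: 0.119
gripper_force: 61.8
```

```bash
python3 -c "
from h import *
obs();go(b2w(133.5,.7,29),TR)"
```

```text
tcp in bed mm [134.5  -0.4  30.6] F bed [-0.7 -0.1 -0.7] t 11.1 gap 10.1
t 11.1 d mm [-0.1  1.1 -1.9] w deg [0.03 0.03 0.09] minrows 0.05 | total t units [-0.0002  0.0027 -0.0047] w units [0.0006 0.0008 0.0019]
```

Call:
arm_command([
  {"tx": 0.0013,"ty": 0,"tz": -0.0022,"wx": 0,"wy": 0,"wz": 0,"claw": 240},
  {"tx": 0.0013,"ty": 0,"tz": -0.0022,"wx": 0,"wy": 0,"wz": 0,"claw": 240},
  {"tx": 0,"ty": 0,"tz": 0,"wx": 0,"wy": 0,"wz": 0,"claw": 240},
  {"tx": 0,"ty": 0,"tz": 0,"wx": 0,"wy": 0,"wz": 0,"claw": 240},
])

```text
time_s: 11.43
tcp_pos: [0.6103, -0.1284, 0.1888]
orientation: [2.618, 0.0, 1.584]
wrist_force: [-0.0, 0.8, -1.1]
finger_gap: 0.126
gripper_force: 61.8
```

```bash
python3 -c "
from h import *
obs();go(b2w(133.5,.7,29),TR)"
```

```text
tcp in bed mm [134.5  -0.4  28.4] F bed [-0.6  0.8 -0.9] t 11.43 gap 10.7
t 11.43 d mm [-1.2  1.1  0. ] w deg [0.02 0.03 0.08] minrows 0.04 | total t units [-0.003   0.0026  0.    ] w units [0.0005 0.0006 0.0018]
```

Call:
arm_command([
  {"tx": -0.006,"ty": 0.0025,"tz": -0.0035,"wx": 0,"wy": 0,"wz": 0,"claw": 240},
  {"tx": -0.008,"ty": 0,"tz": -0.0046,"wx": 0,"wy": 0,"wz": 0,"claw": 240},
  {"tx": -0.008,"ty": 0,"tz": -0.0046,"wx": 0,"wy": 0,"wz": 0,"claw": 240},
  {"tx": -0.008,"ty": 0,"tz": -0.0046,"wx": 0,"wy": 0,"wz": 0,"claw": 240},
  {"tx": -0.008,"ty": 0,"tz": -0.0046,"wx": 0,"wy": 0,"wz": 0,"claw": 240},
])

```text
time_s: 11.85
tcp_pos: [0.5945, -0.1273, 0.1797]
orientation: [2.618, 0.0, 1.584]
wrist_force: [-0.7, 0.4, -1.2]
finger_gap: 0.124
gripper_force: 61.8
```

```bash
python3 -c "
from h import *
obs()"
```

```text
tcp in bed mm [116.3   1.   28.4] F bed [-1.2  0.4 -0.7] t 11.85 gap 10.5
```

Call:
arm_command([
  {"tx": -0.008,"ty": 0,"tz": -0.0046,"wx": 0,"wy": 0,"wz": 0,"claw": 240},
  {"tx": -0.008,"ty": 0,"tz": -0.0046,"wx": 0,"wy": 0,"wz": 0,"claw": 240},
  {"tx": -0.008,"ty": 0,"tz": -0.0046,"wx": 0,"wy": 0,"wz": 0,"claw": 240},
  {"tx": 0,"ty": 0,"tz": 0,"wx": 0,"wy": 0,"wz": 0,"claw": 240},
])

```text
time_s: 12.18
tcp_pos: [0.5848, -0.1273, 0.1741]
orientation: [2.618, 0.0, 1.584]
wrist_force: [-1.6, 0.0, -0.7]
finger_gap: 0.124
gripper_force: 61.8
```

```bash
python3 -c "
from h import *
obs();go(b2w(95,.7,28.4),TR)"
```

```text
tcp in bed mm [105.    1.1  28.4] F bed [-1.7  0.1  0.1] t 12.18 gap 10.6
t 12.18 d mm [-8.7 -0.5 -5. ] w deg [ 0.01 -0.02  0.09] minrows 0.24 | total t units [-0.0218 -0.0014 -0.0124] w units [ 0.0002 -0.0004  0.0019]
```

Call:
arm_command([
  {"tx": -0.01,"ty": -0.0005,"tz": -0.0058,"wx": 0,"wy": 0,"wz": 0,"claw": 240},
  {"tx": -0.01,"ty": -0.0005,"tz": -0.0058,"wx": 0,"wy": 0,"wz": 0,"claw": 240},
  {"tx": -0.01,"ty": 0,"tz": -0.0058,"wx": 0,"wy": 0,"wz": 0,"claw": 240},
  {"tx": -0.01,"ty": 0,"tz": -0.0058,"wx": 0,"wy": 0,"wz": 0,"claw": 240},
  {"tx": -0.01,"ty": 0,"tz": -0.0058,"wx": 0,"wy": 0,"wz": 0,"claw": 240},
])

```text
time_s: 12.6
tcp_pos: [0.565, -0.1278, 0.1627]
orientation: [2.618, 0.0, 1.584]
wrist_force: [-0.1, 0.3, 0.3]
finger_gap: 0.126
gripper_force: 61.8
```

```bash
python3 -c "
from h import *
obs()"
```

```text
tcp in bed mm [82.2  1.  28.4] F bed [0.1 0.3 0.3] t 12.6 gap 10.7
```

Call:
arm_command([
  {"tx": -0.01,"ty": 0,"tz": -0.0058,"wx": 0,"wy": 0,"wz": 0,"claw": 240},
  {"tx": -0.01,"ty": 0,"tz": -0.0058,"wx": 0,"wy": 0,"wz": 0,"claw": 240},
  {"tx": -0.01,"ty": 0,"tz": -0.0058,"wx": 0,"wy": 0,"wz": 0,"claw": 240},
  {"tx": -0.01,"ty": 0,"tz": -0.0058,"wx": 0,"wy": 0,"wz": 0,"claw": 240},
  {"tx": -0.01,"ty": 0,"tz": -0.0058,"wx": 0,"wy": 0,"wz": 0,"claw": 240},
  {"tx": -0.01,"ty": 0,"tz": -0.0058,"wx": 0,"wy": 0,"wz": 0,"claw": 240},
  {"tx": -0.01,"ty": 0,"tz": -0.0058,"wx": 0,"wy": 0,"wz": 0,"claw": 240},
])

```text
time_s: 13.18
tcp_pos: [0.5371, -0.1279, 0.1466]
orientation: [2.617, 0.001, 1.584]
wrist_force: [-0.7, -0.3, 1.6]
finger_gap: 0.126
gripper_force: 61.9
```

```bash
python3 -c "
from h import *
obs();go(b2w(21,.5,28.4),TR)"
```

```text
tcp in bed mm [50.   1.3 28.4] F bed [ 0.2 -0.3  1.8] t 13.18 gap 10.7
t 13.18 d mm [-25.1  -1.2 -14.5] w deg [0.03 0.04 0.08] minrows 0.7 | total t units [-0.0629 -0.0029 -0.0362] w units [0.0007 0.0008 0.0019]
```

Call:
arm_command([
  {"tx": -0.01,"ty": -0.001,"tz": -0.0058,"wx": 0,"wy": 0,"wz": 0,"claw": 240},
  {"tx": -0.01,"ty": -0.001,"tz": -0.0058,"wx": 0,"wy": 0,"wz": 0,"claw": 240},
  {"tx": -0.01,"ty": 0,"tz": -0.0058,"wx": 0,"wy": 0,"wz": 0,"claw": 240},
  {"tx": -0.01,"ty": 0,"tz": -0.0058,"wx": 0,"wy": 0,"wz": 0,"claw": 240},
  {"tx": -0.01,"ty": 0,"tz": -0.0058,"wx": 0,"wy": 0,"wz": 0,"claw": 240},
  {"tx": 0,"ty": 0,"tz": 0,"wx": 0,"wy": 0,"wz": 0,"claw": 240},
])

```text
time_s: 13.68
tcp_pos: [0.5168, -0.1287, 0.1348]
orientation: [2.618, 0.001, 1.584]
wrist_force: [-3.7, -0.8, 3.4]
finger_gap: 0.125
gripper_force: 62.5
```

```bash
python3 -c "
from h import *
obs()"
```

```text
tcp in bed mm [26.6  0.8 28.4] F bed [-1.5 -0.8  4.8] t 13.68 gap 10.6
```

Call:
arm_command([
  {"tx": -0.003,"ty": 0,"tz": -0.0018,"wx": 0,"wy": 0,"wz": 0,"claw": 240},
  {"tx": -0.003,"ty": 0,"tz": -0.0018,"wx": 0,"wy": 0,"wz": 0,"claw": 240},
  {"tx": -0.003,"ty": 0,"tz": -0.0018,"wx": 0,"wy": 0,"wz": 0,"claw": 240},
  {"tx": 0,"ty": 0,"tz": 0,"wx": 0,"wy": 0,"wz": 0,"claw": 240},
])

```text
time_s: 14.02
tcp_pos: [0.514, -0.1287, 0.1332]
orientation: [2.617, 0.001, 1.584]
wrist_force: [-1.4, -0.5, 4.0]
finger_gap: 0.128
gripper_force: 62.4
```

```bash
python3 -c "
from h import *
obs()"
```

```text
tcp in bed mm [23.3  0.8 28.4] F bed [ 0.8 -0.5  4.2] t 14.02 gap 10.8
```

Call:
arm_command([
  {"tx": -0.003,"ty": 0,"tz": -0.0018,"wx": 0,"wy": 0,"wz": 0,"claw": 240},
  {"tx": -0.0025,"ty": 0,"tz": -0.0015,"wx": 0,"wy": 0,"wz": 0,"claw": 240},
  {"tx": 0,"ty": 0,"tz": 0,"wx": 0,"wy": 0,"wz": 0,"claw": 240},
  {"tx": 0,"ty": 0,"tz": 0,"wx": 0,"wy": 0,"wz": 0,"claw": 240},
])

```text
time_s: 14.35
tcp_pos: [0.5118, -0.1288, 0.132]
orientation: [2.617, 0.001, 1.584]
wrist_force: [-0.9, -0.4, 5.2]
finger_gap: 0.122
gripper_force: 62.6
```

```bash
python3 -c "
from h import *
obs()"
```

```text
tcp in bed mm [20.8  0.8 28.3] F bed [ 1.8 -0.4  4.9] t 14.35 gap 10.4
```

Call:
arm_command([
  {"tx": -0.0025,"ty": 0,"tz": -0.0015,"wx": 0,"wy": 0,"wz": 0,"claw": 240},
  {"tx": 0,"ty": 0,"tz": 0,"wx": 0,"wy": 0,"wz": 0,"claw": 240},
  {"tx": 0,"ty": 0,"tz": 0,"wx": 0,"wy": 0,"wz": 0,"claw": 240},
])

```text
time_s: 14.6
tcp_pos: [0.5109, -0.1288, 0.1314]
orientation: [2.617, 0.001, 1.584]
wrist_force: [-0.9, 0.9, 6.5]
finger_gap: 0.124
gripper_force: 62.6
```

```bash
python3 -c "
from h import *
obs()"
```

```text
tcp in bed mm [19.7  0.8 28.3] F bed [2.5 0.9 6. ] t 14.6 gap 10.6
```

Call:
arm_command([
  {"tx": -0.0025,"ty": 0,"tz": -0.0015,"wx": 0,"wy": 0,"wz": 0,"claw": 240},
  {"tx": 0,"ty": 0,"tz": 0,"wx": 0,"wy": 0,"wz": 0,"claw": 240},
  {"tx": 0,"ty": 0,"tz": 0,"wx": 0,"wy": 0,"wz": 0,"claw": 240},
])

```text
time_s: 14.85
tcp_pos: [0.5105, -0.1288, 0.1314]
orientation: [2.615, 0.001, 1.584]
wrist_force: [4.1, 1.6, 4.5]
finger_gap: 0.123
gripper_force: 62.0
```

```bash
python3 -c "
from h import *
obs()"
```

```text
tcp in bed mm [19.4  0.8 28.5] F bed [5.9 1.5 1.8] t 14.85 gap 10.4
```

Call:
arm_command([
  {"tx": -0.0025,"ty": 0,"tz": -0.0015,"wx": 0,"wy": 0,"wz": 0,"claw": 240},
  {"tx": 0,"ty": 0,"tz": 0,"wx": 0,"wy": 0,"wz": 0,"claw": 240},
  {"tx": 0,"ty": 0,"tz": 0,"wx": 0,"wy": 0,"wz": 0,"claw": 240},
])

```text
time_s: 15.1
tcp_pos: [0.5103, -0.1288, 0.1316]
orientation: [2.613, 0.001, 1.584]
wrist_force: [8.1, 3.1, 4.8]
finger_gap: 0.128
gripper_force: 61.8
```

```bash
python3 c.py 6; python3 -c "
from h import *
obs()"
```

```text
15.1 [ 0.51029055 -0.12882497  0.13156059] [2.61338422e+00 8.57201828e-04 1.58362813e+00] [-0.66 -0.15  2.24  0.52  0.69 -1.01]
tcp in bed mm [19.3  0.7 28.8] F bed [9.4 2.8 0.5] t 15.15 gap 10.7
```

View pics/w6.png

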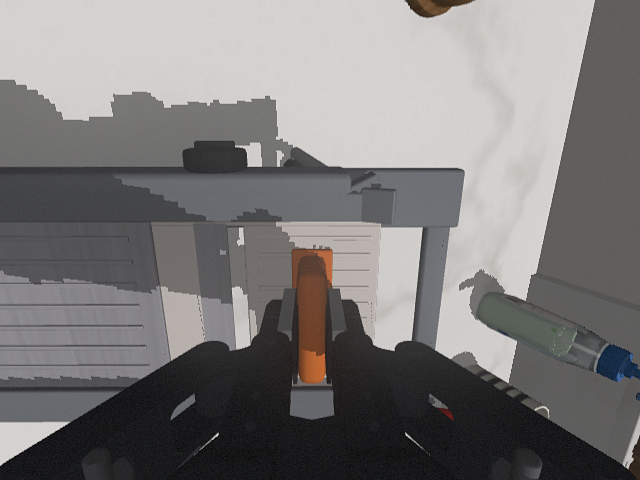

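The insert lies in both grooves with its nose against the run-out plate edge (column ~152), and the force is rising with no motion, so it is home. Next I release and retreat.

Call:
arm_command([
  {"tx": -0.0025,"ty": 0,"tz": -0.0015,"wx": 0,"wy": 0,"wz": 0,"claw": 240},
  {"tx": 0,"ty": 0,"tz": 0,"wx": 0,"wy": 0,"wz": 0,"claw": 240},
  {"tx": 0.005,"ty": 0,"tz": 0.003,"wx": 0,"wy": 0,"wz": 0,"claw": 165},
  {"tx": 0,"ty": 0,"tz": 0,"wx": 0,"wy": 0,"wz": 0,"claw": 165},
  {"tx": 0,"ty": 0,"tz": 0,"wx": 0,"wy": 0,"wz": 0,"claw": 165},
  {"tx": -0.03,"ty": 0,"tz": 0.052,"wx": 0,"wy": 0,"wz": 0,"claw": 165},
  {"tx": -0.045,"ty": 0,"tz": 0.078,"wx": 0,"wy": 0,"wz": 0,"claw": 165},
  {"tx": -0.03,"ty": 0,"tz": 0.052,"wx": 0,"wy": 0,"wz": 0,"claw": 165},
], newtons=20)

```text
time_s: 15.82
tcp_pos: [0.4661, -0.1281, 0.2032]
orientation: [2.62, -0.001, 1.585]
wrist_force: [1.6, -0.5, 1.0]
finger_gap: 0.351
gripper_force: 0.0
```

```bash
python3 c.py 7 slicing_insert catch_knob; python3 -c "
from h import *
obs();go(b2w(97,-76.5,80),TR)
Z=np.load('w7.npz');X=(Z['C']-O)@B*1e3;hsv=cv2.cvtColor(Z['p'],cv2.COLOR_BGR2HSV)
m=((hsv[...,0]<8)|(hsv[...,0]>172))&(hsv[...,1]>150);q=X[m];s=q[(q[:,2]>30)&(q[:,2]<45)];print('knob',s.mean(0) if len(s) else 0,len(s), len(q))
for y in (10,15,20,25,-25): 
  r=X[(abs(X[...,1]-y)<1)&(abs(X[...,2]-5)<4)&(X[...,0]>20)&(X[...,0]<70)];print(y,'rear edge',r[:,0].max() if len(r) else 0, 'z',np.median(r[:,2]))
"
```

```text
15.8167 [ 0.46614296 -0.1281031   0.20320069] [ 2.62010551e+00 -7.13620679e-04  1.58470885e+00] [-0.73 -0.41  2.28  0.44  0.92 -0.96]
slicing_insert 0.55 [208. 188. 362. 306.] [ 0.5066 -0.1264  0.1021] 14712
catch_knob 0.62 [391. 324. 429. 353.] [ 0.5809 -0.1949  0.1493] 672
tcp in bed mm [ 18.6   0.9 113.1] F bed [ 0.1  0.5 -0.5] t 15.97 gap 30.0
t 15.97 d mm [ 85.6 -76.1  10.5] w deg [0.15 0.13 0.13] minrows 2.76 | total t units [ 0.2139 -0.1903  0.0262] w units [0.0034 0.0029 0.0029]
knob 0 0 40
10 rear edge 48.81415114362645 z 4.138699290828537
15 rear edge 48.50517202074955 z 4.71777076018011
20 rear edge 48.33935004694777 z 4.179589827339891
25 rear edge 48.97459094417085 z 4.829542253975811
-25 rear edge 48.68195370569882 z 4.5955572791490775
```

View pics/w7.png

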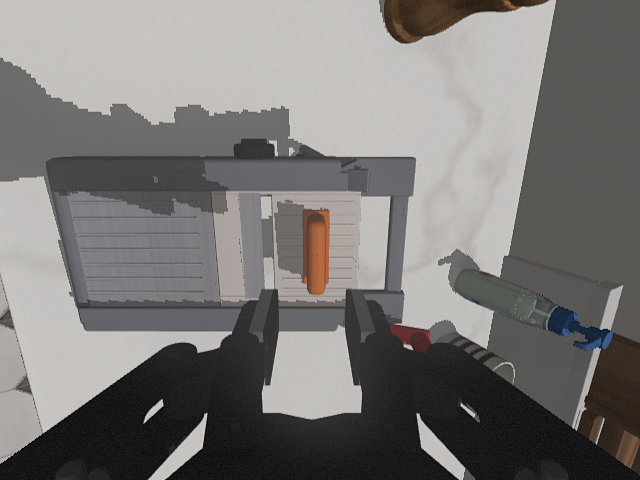

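Insert home: no gap at the plate edge (column ~215), rear edge at ~49 mm. The red knob is at (410,338), still open. Now to the knob.

Call:
arm_command([
  {"tx": 0.0428,"ty": -0.038,"tz": 0.0052,"wx": 0.001,"wy": 0.001,"wz": 0.001,"claw": 150},
  {"tx": 0.0428,"ty": -0.038,"tz": 0.0052,"wx": 0.001,"wy": 0.001,"wz": 0.001,"claw": 150},
  {"tx": 0.0428,"ty": -0.038,"tz": 0.0052,"wx": 0.001,"wy": 0.001,"wz": 0.001,"claw": 150},
  {"tx": 0.0428,"ty": -0.038,"tz": 0.0052,"wx": 0,"wy": 0,"wz": 0,"claw": 150},
  {"tx": 0.0428,"ty": -0.038,"tz": 0.0052,"wx": 0,"wy": 0,"wz": 0,"claw": 150},
  {"tx": 0,"ty": 0,"tz": 0,"wx": 0,"wy": 0,"wz": 0,"claw": 150},
  {"tx": 0,"ty": 0,"tz": 0,"wx": 0,"wy": 0,"wz": 0,"claw": 150},
])

```text
time_s: 16.55
tcp_pos: [0.5528, -0.2042, 0.2108]
orientation: [2.624, -0.005, 1.587]
wrist_force: [-0.5, 0.2, -0.6]
finger_gap: 0.41
gripper_force: 0.0
```

```bash
python3 -c "
from h import *
obs();go(b2w(97,-76,29),TR)"
```

```text
tcp in bed mm [ 94.7 -75.2  76.8] F bed [-0.8  0.2 -0.3] t 16.55 gap 34.9
t 16.55 d mm [ 25.9  -0.4 -40.2] w deg [-0.29 -0.33 -0.07] minrows 1.15 | total t units [ 0.0647 -0.001  -0.1006] w units [-0.0064 -0.0073 -0.0015]
```

Call:
arm_command([
  {"tx": 0.016,"ty": 0,"tz": -0.025,"wx": -0.006,"wy": -0.007,"wz": -0.001,"claw": 150},
  {"tx": 0.016,"ty": 0,"tz": -0.025,"wx": 0,"wy": 0,"wz": 0,"claw": 150},
  {"tx": 0.016,"ty": 0,"tz": -0.025,"wx": 0,"wy": 0,"wz": 0,"claw": 150},
  {"tx": 0.0165,"ty": -0.001,"tz": -0.0255,"wx": 0,"wy": 0,"wz": 0,"claw": 150},
  {"tx": 0,"ty": 0,"tz": 0,"wx": 0,"wy": 0,"wz": 0,"claw": 230},
  {"tx": 0,"ty": 0,"tz": 0,"wx": 0,"wy": 0,"wz": 0,"claw": 230},
  {"tx": 0,"ty": 0,"tz": 0,"wx": 0,"wy": 0,"wz": 0,"claw": 230},
], newtons=20)

```text
time_s: 17.13
tcp_pos: [0.5777, -0.2035, 0.1715]
orientation: [2.618, 0.0, 1.587]
wrist_force: [5.0, 1.0, -9.8]
finger_gap: 0.152
gripper_force: 20.6
```

```bash
python3 -c "
from h import *
obs();th=np.linspace(1.9,-.02,16)
P=[arm.get_obs()['tcp_pos']]+[kn(a,29) for a in th[1:]]
for r in np.round(np.diff(P,axis=0)/.4,4): print(r.tolist())"
```

```text
tcp in bed mm [ 96.6 -74.9  30.3] F bed [ -0.5   1.  -11. ] t 17.13 gap 12.9
[0.0028, 0.0083, -0.002]
[0.0013, 0.0121, 0.0008]
[-0.0001, 0.0122, 0.0001]
[-0.0014, 0.012, -0.0007]
[-0.0027, 0.0117, -0.0015]
[-0.004, 0.0112, -0.0022]
[-0.0052, 0.0106, -0.0029]
[-0.0064, 0.0097, -0.0036]
[-0.0074, 0.0087, -0.0042]
[-0.0083, 0.0076, -0.0047]
[-0.009, 0.0063, -0.0052]
[-0.0096, 0.0049, -0.0055]
[-0.0101, 0.0034, -0.0058]
[-0.0104, 0.0019, -0.006]
[-0.0105, 0.0004, -0.0061]
```

Call:
arm_command([
  {"tx": 0.0015,"ty": 0.0085,"tz": 0.0005,"wx": 0,"wy": 0,"wz": 0,"claw": 230},
  {"tx": 0.0013,"ty": 0.012,"tz": 0.0008,"wx": 0,"wy": 0,"wz": 0,"claw": 230},
  {"tx": 0,"ty": 0.0122,"tz": 0,"wx": 0,"wy": 0,"wz": 0,"claw": 230},
  {"tx": -0.0014,"ty": 0.012,"tz": -0.0007,"wx": 0,"wy": 0,"wz": 0,"claw": 230},
  {"tx": -0.0027,"ty": 0.0117,"tz": -0.0015,"wx": 0,"wy": 0,"wz": 0,"claw": 230},
  {"tx": -0.004,"ty": 0.0112,"tz": -0.0022,"wx": 0,"wy": 0,"wz": 0,"claw": 230},
  {"tx": -0.0052,"ty": 0.0106,"tz": -0.0029,"wx": 0,"wy": 0,"wz": 0,"claw": 230},
  {"tx": -0.0064,"ty": 0.0097,"tz": -0.0036,"wx": 0,"wy": 0,"wz": 0,"claw": 230},
])

```text
time_s: 17.8
tcp_pos: [0.5713, -0.1704, 0.1688]
orientation: [2.616, 0.005, 1.585]
wrist_force: [4.0, -7.1, -12.4]
finger_gap: 0.155
gripper_force: 20.2
```

```bash
python3 -c "
from h import *
obs();go(kn(.876,29),TR)"
```

```text
tcp in bed mm [ 90.2 -41.7  30.8] F bed [ -2.8  -7.1 -12.7] t 17.8 gap 13.1
t 17.8 d mm [-0.   2.  -2.1] w deg [0.27 0.13 0.05] minrows 0.07 | total t units [-0.      0.0051 -0.0051] w units [0.006  0.0029 0.001 ]
```

Call:
arm_command([
  {"tx": -0.0074,"ty": 0.009,"tz": -0.0046,"wx": 0,"wy": 0,"wz": 0,"claw": 230},
  {"tx": -0.0083,"ty": 0.0078,"tz": -0.0051,"wx": 0,"wy": 0,"wz": 0,"claw": 230},
  {"tx": -0.009,"ty": 0.0063,"tz": -0.0054,"wx": 0,"wy": 0,"wz": 0,"claw": 230},
  {"tx": -0.0096,"ty": 0.0049,"tz": -0.0056,"wx": 0,"wy": 0,"wz": 0,"claw": 230},
  {"tx": -0.0101,"ty": 0.0034,"tz": -0.0058,"wx": 0,"wy": 0,"wz": 0,"claw": 230},
  {"tx": -0.0104,"ty": 0.0019,"tz": -0.006,"wx": 0,"wy": 0,"wz": 0,"claw": 230},
  {"tx": -0.0105,"ty": 0.0004,"tz": -0.0061,"wx": 0,"wy": 0,"wz": 0,"claw": 230},
  {"tx": 0,"ty": 0,"tz": 0,"wx": 0,"wy": 0,"wz": 0,"claw": 230},
])

```text
time_s: 18.47
tcp_pos: [0.5469, -0.1545, 0.1557]
orientation: [2.612, 0.001, 1.587]
wrist_force: [4.1, 6.8, -0.8]
finger_gap: 0.154
gripper_force: 20.7
```

```bash
python3 -c "
from h import *
obs();go(kn(0,29),TR)"
```

```text
tcp in bed mm [ 62.7 -25.5  31.6] F bed [ 3.2  6.7 -2.8] t 18.47 gap 13.1
t 18.47 d mm [-1.1 -0.5 -3.6] w deg [ 0.04  0.37 -0.09] minrows 0.09 | total t units [-0.0026 -0.0013 -0.009 ] w units [ 0.0008  0.0083 -0.0021]
```

Call:
arm_command([
  {"tx": -0.005,"ty": -0.001,"tz": -0.003,"wx": 0,"wy": 0,"wz": 0,"claw": 230},
  {"tx": -0.004,"ty": 0,"tz": -0.0023,"wx": 0,"wy": 0,"wz": 0,"claw": 230},
  {"tx": 0,"ty": 0,"tz": 0,"wx": 0,"wy": 0,"wz": 0,"claw": 230},
  {"tx": 0,"ty": 0,"tz": 0,"wx": 0,"wy": 0,"wz": 0,"claw": 230},
])

```text
time_s: 18.8
tcp_pos: [0.5438, -0.1551, 0.154]
orientation: [2.611, 0.001, 1.587]
wrist_force: [6.0, 7.3, -1.2]
finger_gap: 0.151
gripper_force: 20.5
```

```bash
python3 -c "
from h import *
obs();go(kn(0,29),TR)"
```

```text
tcp in bed mm [ 59.2 -26.   31.6] F bed [ 4.7  7.3 -4.1] t 18.8 gap 12.8
t 18.8 d mm [ 2.   0.  -1.9] w deg [ 0.03  0.41 -0.07] minrows 0.07 | total t units [ 0.005   0.0001 -0.0047] w units [ 0.0008  0.0092 -0.0016]
```

Call:
arm_command([
  {"tx": -0.004,"ty": 0,"tz": -0.0023,"wx": 0,"wy": 0,"wz": 0,"claw": 230},
  {"tx": 0,"ty": 0,"tz": 0,"wx": 0,"wy": 0,"wz": 0,"claw": 230},
  {"tx": 0,"ty": 0,"tz": 0,"wx": 0,"wy": 0,"wz": 0,"claw": 230},
])

```text
time_s: 19.05
tcp_pos: [0.5434, -0.1552, 0.154]
orientation: [2.608, 0.001, 1.586]
wrist_force: [14.9, 8.0, -3.7]
finger_gap: 0.156
gripper_force: 20.1
```

```bash
python3 -c "
from h import *
obs()"
```

```text
tcp in bed mm [ 58.9 -26.1  31.9] F bed [ 11.2   7.8 -10.7] t 19.05 gap 13.3
```

Call:
arm_command([
  {"tx": 0.002,"ty": 0,"tz": 0.001,"wx": 0,"wy": 0,"wz": 0,"claw": 180},
  {"tx": 0.001,"ty": 0,"tz": 0.0006,"wx": 0,"wy": 0,"wz": 0,"claw": 180},
  {"tx": 0,"ty": 0,"tz": 0,"wx": 0,"wy": 0,"wz": 0,"claw": 180},
  {"tx": -0.016,"ty": 0,"tz": 0.028,"wx": 0,"wy": 0,"wz": 0,"claw": 180},
  {"tx": -0.043,"ty": 0,"tz": 0.075,"wx": 0,"wy": 0,"wz": 0,"claw": 180},
  {"tx": -0.043,"ty": 0,"tz": 0.075,"wx": 0,"wy": 0,"wz": 0,"claw": 180},
  {"tx": -0.043,"ty": 0,"tz": 0.075,"wx": 0,"wy": 0,"wz": 0,"claw": 180},
  {"tx": 0,"ty": 0,"tz": 0,"wx": 0,"wy": 0,"wz": 0,"claw": 180},
])

```text
time_s: 19.72
tcp_pos: [0.4851, -0.1591, 0.2612]
orientation: [2.605, 0.012, 1.584]
wrist_force: [0.6, -1.1, 0.3]
finger_gap: 0.292
gripper_force: 0.0
```

```bash
python3 c.py 8 slicing_insert catch_knob; python3 -c "
from h import *
obs()
Z=np.load('w8.npz');X=(Z['C']-O)@B*1e3;hsv=cv2.cvtColor(Z['p'],cv2.COLOR_BGR2HSV)
m=((hsv[...,0]<8)|(hsv[...,0]>172))&(hsv[...,1]>150);q=X[m];s=q[(q[:,2]>31)&(q[:,2]<45)&(q[:,0]<120)];print('knob',s.mean(0),len(s))
for y in (10,20,30): 
  r=X[(abs(X[...,1]-y)<1)&(abs(X[...,2]-5)<4)&(X[...,0]>20)&(X[...,0]<70)];print(y,'rear edge',r[:,0].max())
"
```

```text
19.7167 [ 0.48512498 -0.15909138  0.26118878] [2.60458872 0.01209174 1.58423405] [-0.76 -0.39  2.15  0.43  1.01 -0.94]
slicing_insert 0.95 [158. 132. 294. 247.] [ 0.5066 -0.1282  0.1019] 13170
catch_knob 0.62 [299. 214. 317. 280.] [ 0.5525 -0.1619  0.1344] 1026
tcp in bed mm [ 57.2 -27.1 147.6] F bed [-0.5  0.3  0.8] t 19.87 gap 24.8
knob [ 60.65111323 -27.40347012  37.47366885] 81
10 rear edge 48.92775742334305
20 rear edge 48.29985174945293
30 rear edge 48.46973346870101
```

View pics/w8.png

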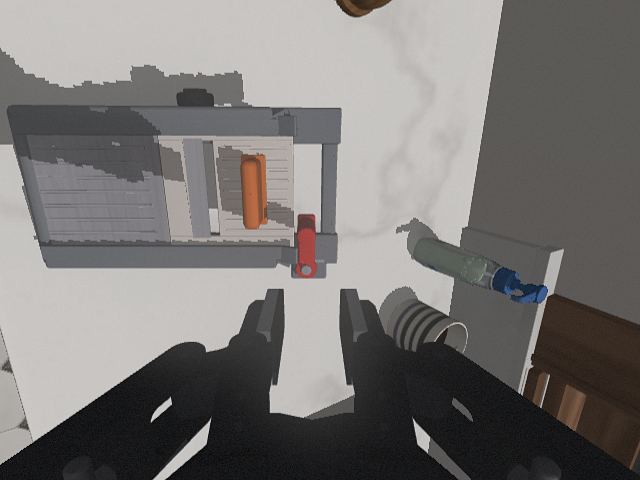

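The insert is home with its nose against the plate (column ~165). The catch is shut behind it (arm from (306,270) to (306,215)) and the gripper is clear.

```bash
python3 -c "
from h import *
print(arm.hand_in())"
```

```text
the job is handed in; nothing more can be done
None
```

The orange-gripped insert is fully home in the slicer, the red catch is swung shut behind it (within measuring error of its stop), the gripper is clear, and the job is handed in at about 20 s; the judge gave no verdict back.

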